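Lock the control box door with a slotted quarter-turn cam

ROBOT

A 6-joint arm with a two-finger parallel gripper is mounted at the origin on the work surface. World frame = base frame: x ahead of the robot, y to its left, z up, the work surface at z = 0. Lengths are in mm, angles in rad, forces in N, time in s.
With the tool pointing down it reaches from about 350 to 800 mm from the base axis. Payload 7.3 kg.
Tool frame: the origin (TCP) lies at the very end of the fingers, on their centre line; the grasp point (between the pads) lies 19 mm behind it; y points along the fingers, z is the direction in which the jaws open and shut, and the axes are right-handed (so a half turn about y gives the same grasp; the last joint's range is limited). The gripper opens to 85 mm and grips with 20 to 120 N. Pads are 22 mm wide; open, the fingers measure 114 mm over their backs; the gripper's body (76 mm by 85 mm) begins 54 mm behind the grasp point. The pads swing forward as they close: fully open they stand 13 mm farther back than shut.
Start: joints at [0.958, 0.342, 1.524, -0, 1.275, -0.146], TCP at [236.255, 468.858, 231.322] pointing down, gripper open.
Joint ranges: [-2.53, 2.53], [-0.77, 2.02], [0.04, 2.7], [-1, 4.14], [0.28, 2.66], [-3.11, 3.11]. Speed limits (rad/s): [2.57, 2.57, 3.14, 3.14, 3.14, 3.14].

INTERFACE

Orientations are given as a unit quaternion [x, y, z, w].
In Python, from station import arm gives the robot as it stands. The module is installed in compiled form; this text tells all that it offers.
- The arm moves only by the tool jog_arm, never from a script. Its argument "rows" is a list of rows, each an object with "dp": the shift along the world's x, y, z in mm, a list of three; "rot": the turn, a rotation vector about the world's x, y, z in rad, a list of three; "gripper": the opening in per cent of the stroke, from 0 (shut) to 100 (fully open). In form: [{"dp": [tx, ty, tz], "rot": [wx, wy, wz], "gripper": gripper}, ...]. A call has 1 to 5 rows; each row is the pose to reach, as a shift and turn from the pose commanded when the call began; what a row does not reach only later rows make up. A row lasts 1/10 s, in which the tool goes at most 50 mm and 8.59 degrees, less where a joint would pass 70% of its speed; a pose out of reach is approached as far as the arm can. A call with a gripper value outside its range is refused whole. The fingers move at their own pace and stop on an object; "squeeze" is the grip in N (left out, the last holds). Time passes only in rows, so rows that repeat a pose let the fingers close. It gives the time, the measured TCP pose, the force and the opening at its end, in the units of the state.
- arm.observe(): the state, without advancing time (a new reading comes with each control period).
- arm.capture(name): name is "side" or "top" or "wrist"; returns (picture, depth): 384x512x3 uint8, red, green, blue; 384x512 float32, mm along the optical axis (not along the pixel's ray), 0 where there is no reading.
- arm.get_calibration(name): a dict with "fx", "fy", "cx", "cy" (pixels), "origin" and "attitude" of the camera in the world; the wrist camera has in their place "mount" (4x4, takes a point from camera to tool coordinates, whose origin is the TCP and whose axes are the tool frame's). Camera axes: x right, y down, z forward; pixel columns grow to the right and rows downward; lengths in mm; the calibration is good to about 2 mm. A picture is of the moment at which its call begins: read the wrist's pose just before it. get_calibration takes no time and is no camera call.
- arm.finish_job(): hands the job in, once; it reports no verdict.
The state is a dict: "t": time; "joint_pos": joint angles; "joint_velocities": joint speeds; "effort": joint torques, N m; "tool_pos": TCP position; "eef_rot": TCP orientation; "force": force on the tool from outside, world axes, zero at the start; "wrist_torque": the same for the moment, N m; "width": finger opening in mm.
Only numpy, scipy, OpenCV 4.12 (cv2) and the standard library are available. Lean on these libraries where they do the work, as an engineer would, in place of code of your own. Each camera call takes 0.05 s, during which the arm holds its last target.

TASK

The door of the grey control box is still unlocked and stands a little proud on its gasket. Take the flat-blade screwdriver with the red handle from the rack, set its blade in the slot of the brass cam lock and turn the lock clockwise until it seats and comes up firm against its stop, following it down as the door is drawn in, without leaning on it or forcing it past firm. Then hang the screwdriver back in the hole it came from and let go, leaving everything else as it was.

Things in the scene. Friction and masses are not known exactly. Their poses are not given: they have to be found in the camera images.
- box: Fixed grey steel wall enclosure lying on its back, 200 x 200 mm, door on top, black cable glands on its +x wall. Origin: centre of its underside, z up. The door is hinged along the +x side; its free edge and the lock are on the -x side (at yaw 0 towards the robot). Door top 88 mm up when shut, about 4 mm more at the lock when open.
- slot (a point): Centre of the slot mouth in the brass insert of the cam lock, 70 mm from the box's origin along the box's -x, at about z 0.097 m when open. x along the slot, z up (tilts with the door). Slot: 3.2 mm wide, 4.5 mm deep, spans the 16 mm insert. A dark steel rim, inner diameter about 17 mm, outer 30 mm, stands 2 mm above the insert. About 5 N keeps the blade down.
- lock (a joint): Angle of the lock's insert, rad: 0 fully open (slot parallel to the box's y), grows clockwise seen from above, hard stop at 1.571 = seated (slot parallel to the box's x, in line with the green marks). Turning it draws the door and lock down 4.5 mm evenly, against the gasket; needs 0.08 N m at first, 0.11 at the end; firm at the stop is 0.05 to 0.1 N m more, 0.2 more damages it. Stays where left.
- driver: Flat-blade screwdriver, red handle, 0.10 to 0.17 kg, hanging upright in the rack. Origin: centre of the blade's tip edge; z up along the shaft to the handle; x along the blade's width. Blade 13 x 2 mm, 14 mm long, then 8 mm round shaft; square handle 30 x 30 mm from z 75 to 141 mm, its faces square to x and y; black 26 mm cap to 147 mm.
- rack: Fixed dark grey sheet-steel stand, 60 x 200 mm, with an 85 mm high top 4 mm thick. Three 19 mm through holes on its centre line at y = -65, 0 and +65 mm, in which the drivers hang by the foot of the handle (tip 10 mm above the table). Origin: centre of its underside, z up, y along the row.
- driver_cross: Cross-tip screwdriver, blue handle, same handle and length as the red one, in another hole of the rack; not to be disturbed. Origin: its tip, z up.
- driver_hex: Hexagon-tip screwdriver, yellow handle, same handle and length as the red one, in another hole of the rack; not to be disturbed. Origin: its tip, z up.
- bottle: Clear water bottle, 64 mm across, 200 mm tall, standing at the robot's left; bystander. Origin: centre of its underside.
- gland: Loose black and grey cable gland, 28 mm across, 34 mm tall, standing near the robot; bystander. Origin: centre of its underside.
- tape: Brown roll of packing tape, 100 mm across, 50 mm tall, lying flat at the robot's right; bystander. Origin: centre of its underside.
- scanner: Black and grey hand-held barcode scanner, 160 mm long, 40 mm high, lying at the robot's right; bystander. Origin: centre of its underside.
- bracket: Bare steel angle bracket, 90 x 40 x 53 mm, lying at the robot's left; bystander. Origin: centre of its underside.
Things that resemble listed ones, but are neither listed nor needed, are in the scene too. Leave any turquoise look-alike of the driver alone.

How it is judged:
By the outcome, as a careful person would: the job done as asked, in the order asked, and still so for the second after the job is handed in, with the robot touching nothing.
It also fails if it takes over 67 s, if anything falls off the work surface, if the arm or the gripper's body presses on something with over 40 N, if the wrist force passes 120 N, or if a joint passes its speed limit or range.

## Working session

There is one attempt and no reset: what is moved stays moved. The work goes in short steps, Python scripts to look and compute and a tool call to move; the robot and the scene stay as the last step left them, time stands still between calls to the robot, and variables do not carry over. Pictures are saved under pics/ and viewed, and the job is handed in when it is done.

Besides the shell and the picture viewer there is one more tool, called as name(argument=value, ...) on one line, values as JSON. jog_arm: Moves the arm, as the interface text tells. Its arguments: {"type":"object","properties":{"rows":{"type":"array","items":{"type":"object","properties":{"dp":{"type":"array","items":{"type":"number"}},"rot":{"type":"array","items":{"type":"number"}},"gripper":{"type":"number"}}}},"squeeze":{"type":"number"}},"required":["rows"]}

```bash
mkdir -p pics; ls
cat > h.py <<'E'
import numpy as np, cv2
from station import arm
from scipy.spatial.transform import Rotation as R
def save(n,im,s=1,crop=None):
    if crop: im=im[crop[1]:crop[3],crop[0]:crop[2]]
    im=cv2.resize(im,None,fx=s,fy=s,interpolation=cv2.INTER_CUBIC)
    cv2.imwrite('pics/'+n,im[:,:,::-1])
E
python3 - <<'E'
from h import *
print(arm.observe())
for n in ['side','top','wrist']:
    print(n,arm.get_calibration(n))
    p,d=arm.capture(n); save(n+'0.png',p,1.5); np.savez(n+'0.npz',p=p,d=d)
E
```

```text
pics
{'t': 0.0, 'joint_pos': array([ 9.58008552e-01,  3.42740789e-01,  1.52504513e+00, -5.92033092e-06,
        1.27538125e+00, -1.46008164e-01]), 'joint_velocities': array([ 0.00175977,  0.00245005,  0.00180417,  0.00029598, -0.00110466,
        0.00067476]), 'effort': array([ 1.91080544e-03, -4.33649719e+01, -2.46023011e+01,  9.43642613e-05,
        7.57304253e-03, -6.99781054e-06]), 'tool_pos': array([236.00486817, 468.50627576, 230.60676858]), 'eef_rot': array([ 0.68845346, -0.16374102,  0.1633324 , -0.6874178 ]), 'force': array([0.05995776, 0.20958065, 0.5459038 ]), 'wrist_torque': array([-0.01007259,  0.02995392,  0.0088615 ]), 'width': 85.35393947382093}
side {'fx': 437.68264426073785, 'fy': 437.68264426073785, 'cx': 258.5648053556455, 'cy': 190.9315405706692, 'origin': array([ 194.4510267 , -905.36255032,  839.87082257]), 'attitude': array([ 0.89032226, -0.12391226,  0.06512922, -0.43327843])}
top {'fx': 380.68417599895304, 'fy': 380.68417599895304, 'cx': 256.51445753128843, 'cy': 190.47502285445373, 'origin': array([ 218.78301888,  -16.42751113, 1322.04945766]), 'attitude': array([ 0.70415149, -0.70383753,  0.06196507, -0.0703117 ])}
wrist {'fx': 344.468108305051, 'fy': 344.468108305051, 'cx': 255.13366797141217, 'cy': 192.7609368861188, 'mount': array([[-5.31241669e-04,  9.46829457e-01,  3.21735445e-01,
        -8.34392744e+01],
       [ 2.94228034e-04, -3.21735328e-01,  9.46829600e-01,
        -1.41811316e+02],
       [ 9.99999816e-01,  5.97658924e-04, -1.07664557e-04,
         2.13450919e-01],
       [ 0.00000000e+00,  0.00000000e+00,  0.00000000e+00,
         1.00000000e+00]])}
```

View pics/side0.png

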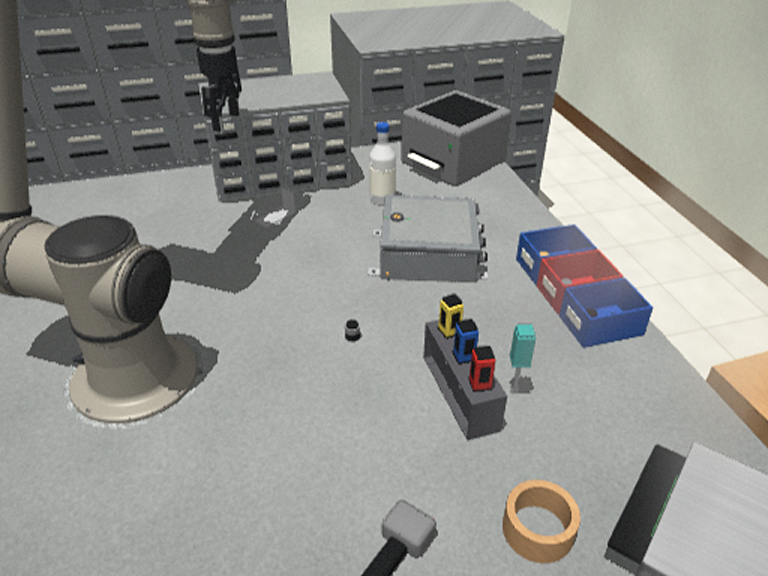

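View pics/top0.png

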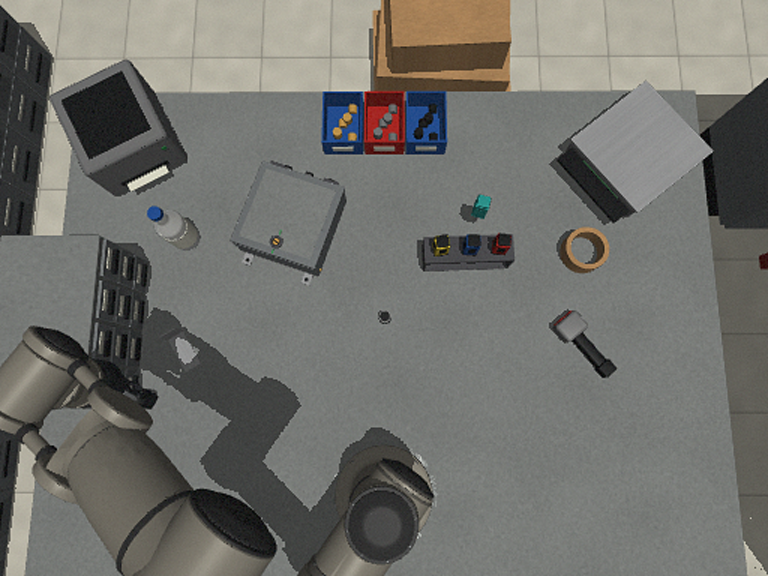

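View pics/wrist0.png

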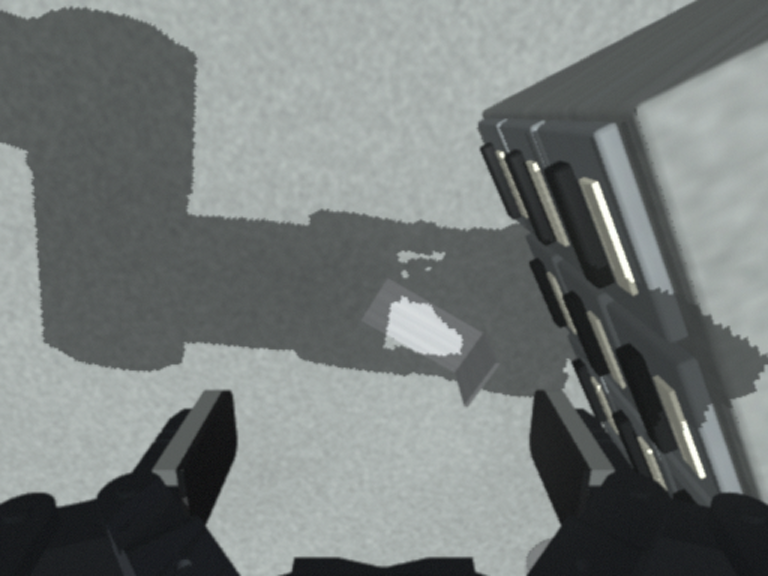

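Run:
```python
from h import *
t=np.load('top0.npz');s=np.load('side0.npz')
save('a1.png',s['p'],6,(270,185,370,300)) if 0 else save('a1.png',s['p'],6,(265,190,375,290))
save('a2.png',t['p'],6,(270,120,370,190))
save('a3.png',t['p'],6,(145,98,240,195))
def world(n,d,u,v,z=None):
    c=arm.get_calibration(n);r=R.from_quat(c['attitude']).as_matrix()
    q=r@np.array([(u-c['cx'])/c['fx'],(v-c['cy'])/c['fy'],1])
    if z is None: return c['origin']+q*d[int(round(v)),int(round(u))]
    return c['origin']+q*(z-c['origin'][2])/q[2]
for n,f in(('top',t),('side',s)):
    hsv=cv2.cvtColor(f['p'],cv2.COLOR_RGB2HSV)
    for nm,lo,hi in(('red',(0,150,80),(6,255,255)),('blue',(105,150,60),(125,255,255)),('yel',(24,150,100),(35,255,255)),('turq',(80,100,80),(95,255,255)),('brass',(10,100,80),(24,255,255))):
        m=cv2.inRange(hsv,lo,hi);k,l,st,ce=cv2.connectedComponentsWithStats(m)
        for i in range(1,k):
            if st[i,4]>8:
                u,v=ce[i]; print(n,nm,st[i],ce[i].round(1),world(n,f['d'],u,v).round(0))
```

```text
top red [243  61  27  42 666] [255.8  79. ] [880.   2.  28.]
top red [244  96   7   7  18] [247.3  99.7] [801.  33.  24.]
top red [331 159   9   7  15] [333.5 163. ] [ 529. -246.  151.]
top blue [214  61  28  42 813] [228.1  80.1] [884. 105.  13.]
top blue [271  61  27  42 824] [283.3  80.3] [880. -99.  17.]
top blue [ 98 138  11  10  74] [102.6 142. ] [584. 472. 202.]
top blue [310 157  10  12  27] [313.2 164. ] [ 528. -183.  144.]
top yel [291 164   9   4  11] [295.5 165.1] [ 523. -126.  149.]
top turq [317 130  10  10  71] [322.  134.2] [ 626. -213.  147.]
top brass [ 249    0   92   61 4782] [294.2  27.6] [1308. -173. -300.]
top brass [326  55  11   6  30] [331.4  57.4] [1266. -382. -495.]
top brass [222  70  16  22 117] [229.5  80.3] [877.  99.  25.]
top brass [232  89   6   5  26] [234.4  90.8] [840.  81.  14.]
top brass [377 152  29  30 298] [390.8 165.6] [ 559. -479.    0.]
top brass [182 159   4   4  12] [183.5 160.5] [555. 243.  90.]
side red [313 233  17  27 213] [320.7 248. ] [ 532. -268.  124.]
side blue [251  81   8   7  44] [254.7  84.6] [581. 463. 196.]
side blue [345 154  15  25 123] [350.5 162.7] [798. 113.  60.]
side blue [403 212  29  16 147] [420.1 220.6] [ 895. -149.   17.]
side blue [302 215  17  27 190] [309.5 228.8] [ 528. -206.  129.]
side yel [293 201  16  23 165] [299.5 211.5] [ 527. -141.  129.]
side turq [340 216  17  28 269] [347.3 228.9] [ 615. -230.  128.]
side brass [369  62  70  61 689] [402.2  93. ] [2209. 1886. -690.]
side brass [262 143   5   3  10] [264.3 143.6] [551. 241.  94.]
side brass [360 168   5   2  10] [362.  168.5] [848. 120.  23.]
side brass [300 203   9   8  23] [304.9 205.6] [ 542. -138.  143.]
side brass [296 206   5   7  18] [298.4 209.2] [ 524. -139.  136.]
side brass [292 214  11  10  31] [297.6 218.4] [ 523. -143.  109.]
side brass [499 245  13  53 390] [507.  271.4] [1313. -165. -305.]
side brass [ 335  320   52   55 1724] [360.3 347.1] [ 558. -456.    1.]
```

View pics/a1.png

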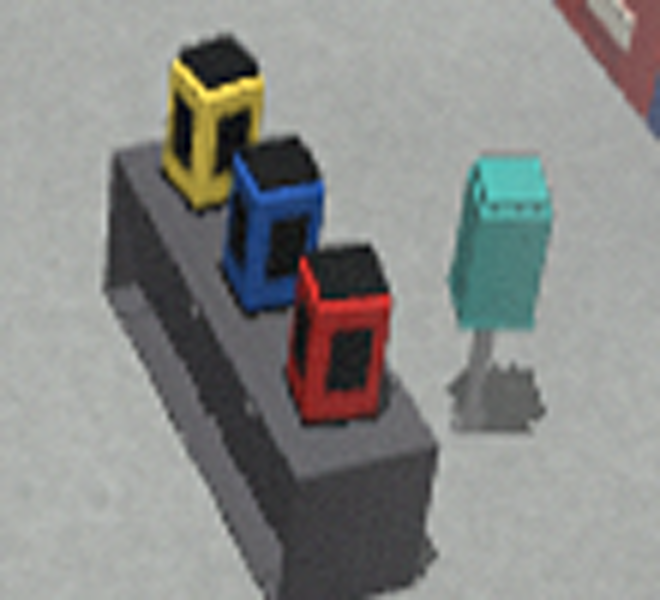

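View pics/a2.png

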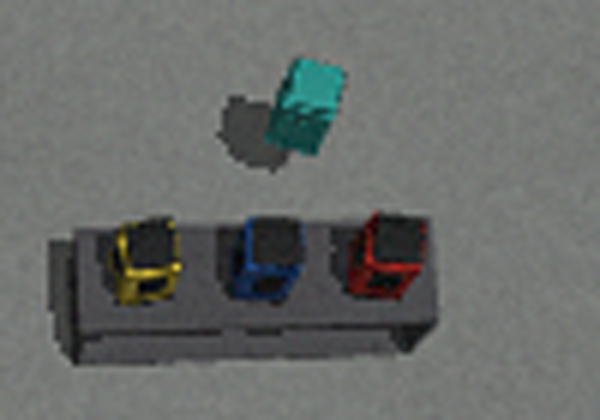

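View pics/a3.png

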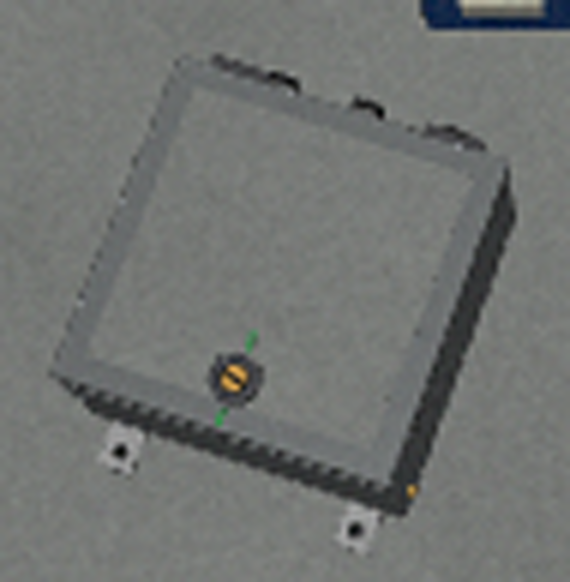

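```bash
cat >> h.py <<'E'
def world(n,u,v,z=None,d=None,st=None):
    c=arm.get_calibration(n)
    if n=='wrist':
        st=st or arm.observe(); T=np.eye(4);T[:3,:3]=R.from_quat(st['eef_rot']).as_matrix();T[:3,3]=st['tool_pos']
        M=T@c['mount'];r=M[:3,:3];o=M[:3,3]
    else: r=R.from_quat(c['attitude']).as_matrix();o=c['origin']
    q=r@np.array([(u-c['cx'])/c['fx'],(v-c['cy'])/c['fy'],1])
    if z is None: return o+q*d
    return o+q*(z-o[2])/q[2]
def ori():
    st=arm.observe();m=R.from_quat(st['eef_rot']).as_matrix()
    print('t',st['t'].__round__(2),'pos',st['tool_pos'].round(1),'x',m[:,0].round(3),'y',m[:,1].round(4),'z',m[:,2].round(3),'yaw_z',np.degrees(np.arctan2(m[1,2],m[0,2])).round(2),'j',st['joint_pos'].round(2),'F',st['force'].round(2),'M',st['wrist_torque'].round(3),'w',round(st['width'],1))
    return st
E
python3 - <<'E'
from h import *
ori()
# rack top edges in top crop (/6 + 270,120), z=85
f=lambda x,y,ox,oy:(x/6+ox,y/6+oy)
for p in [(75,230),(430,218),(80,333),(437,320)]: print(world('top',*f(*p,270,120),z=85).round(1))
print('cap'); 
for p in [(372,214),(428,214),(425,258),(368,262)]: print(world('top',*f(*p,270,120),z=157).round(1))
print('box')
for p in [(185,60),(508,165),(405,490),(55,370)]: print(world('top',*f(*p,145,98),z=90).round(1))
print('lock',world('top',*f(235,378,145,98),z=97).round(1))
for p in [(252,340),(218,418)]: print(world('top',*f(*p,145,98),z=92).round(1))
E
```

```text
t 0.15 pos [236.1 468.6 230.8] x [ 0.893 -0.45  -0.   ] y [-7.e-04 -9.e-04 -1.e+00] z [ 0.45   0.893 -0.001] yaw_z 63.25 j [ 0.96  0.34  1.52  0.    1.28 -0.15] F [-0.78  0.43 -0.87] M [ 0.006 -0.051  0.022] w 85.3
[563.1 -88.7  85. ]
[ 569.7 -287.2   85. ]
[504.  -90.8  85. ]
[ 511.1 -288.7   85. ]
cap
[ 551.5 -241.   157. ]
[ 551.5 -270.4  157. ]
[ 527.5 -267.9  157. ]
[ 525.4 -238.   157. ]
box
[741.7 276.7  90. ]
[677.7  90.2  90. ]
[488.9 144.4  90. ]
[557.8 342.1  90. ]
lock [551.1 239.5  97. ]
[574.4 231.8  92. ]
[529.5 249.2  92. ]
```

jog_arm(rows=[{"dp":[315,-229,-10],"rot":[0,0,0],"gripper":60},{"dp":[315,-229,-10],"rot":[0,0,0],"gripper":60},{"dp":[315,-229,-10],"rot":[0,0,0],"gripper":60},{"dp":[315,-229,-10],"rot":[0,0,0],"gripper":60},{"dp":[315,-229,-10],"rot":[0,0,0],"gripper":60}])

```text
t: 0.65
tool_pos: [439.7, 320.5, 224.7]
eef_rot: [0.688, -0.164, 0.163, -0.688]
force: [0.4, 0.6, -0.8]
width: 51.5
```

```bash
python3 -c "
from h import *
ori()"
```

```text
t 0.65 pos [439.7 320.5 224.7] x [ 0.893 -0.45  -0.   ] y [-2.e-04  0.e+00 -1.e+00] z [ 0.45   0.893 -0.   ] yaw_z 63.26 j [ 0.49  0.38  1.48  0.    1.28 -0.62] F [ 0.44  0.64 -0.84] M [0.027 0.001 0.008] w 51.5
```

jog_arm(rows=[{"dp":[111,-80,-20],"rot":[0,0,0],"gripper":60},{"dp":[111,-80,-20],"rot":[0,0,0],"gripper":60},{"dp":[111,-80,-20],"rot":[0,0,0],"gripper":60},{"dp":[111,-80,-20],"rot":[0,0,0],"gripper":60},{"dp":[111,-80,-20],"rot":[0,0,0],"gripper":60}])

```text
t: 1.15
tool_pos: [549.4, 241.2, 204.0]
eef_rot: [0.688, -0.165, 0.164, -0.688]
force: [-0.2, -0.2, -0.8]
width: 51.3
```

```bash
python3 -c "
from h import *
st=ori(); p,d=arm.capture('wrist'); np.savez('w1.npz',p=p,d=d,pos=st['tool_pos'],q=st['eef_rot']); save('w1.png',p,1.5); save('w1z.png',p,6,(200,130,320,230))"
```

```text
t 1.15 pos [549.4 241.2 204. ] x [ 0.892 -0.452 -0.002] y [-1.8e-03 -1.0e-04 -1.0e+00] z [ 0.452  0.892 -0.001] yaw_z 63.15 j [ 0.29  0.5   1.35  0.    1.29 -0.82] F [-0.19 -0.23 -0.83] M [ 0.027  0.029 -0.023] w 51.3
```

View pics/w1.png

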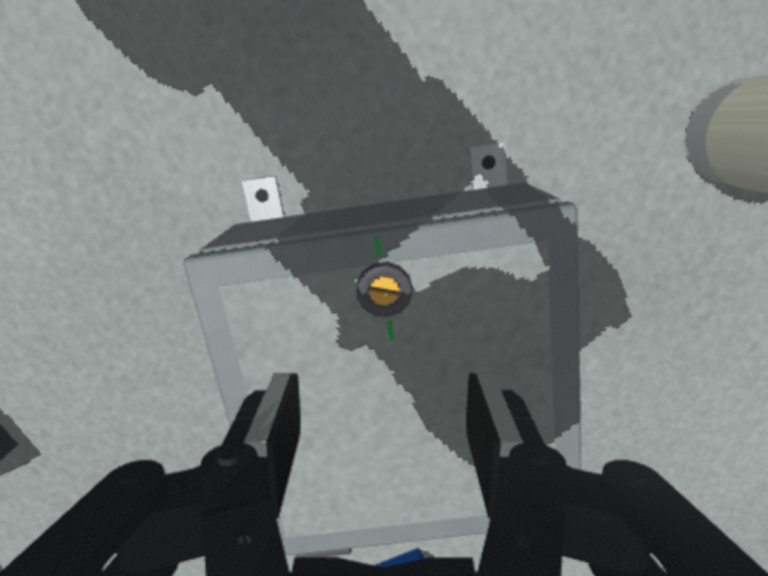

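View pics/w1z.png

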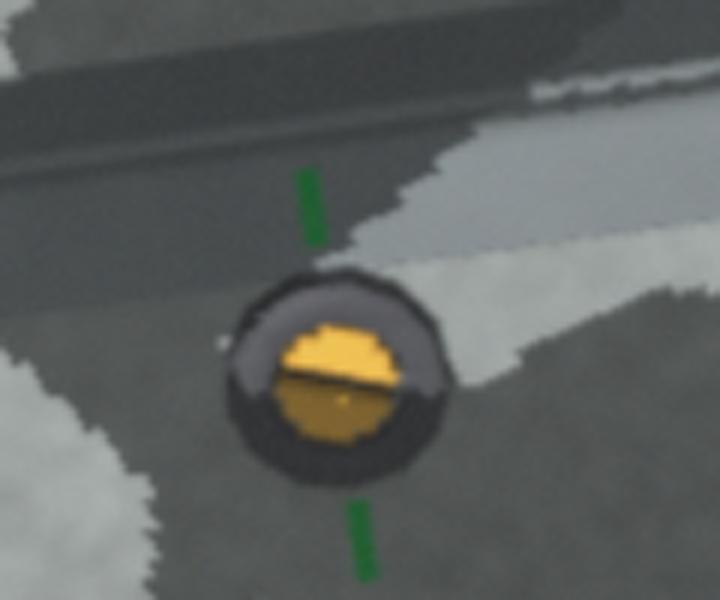

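Run:
```python
from h import *
f=np.load('w1.npz');st=dict(tool_pos=f['pos'],eef_rot=f['q'])
W=lambda x,y,z:world('wrist',200+x/6,130+y/6,z=z,st=st)
g=W(310,208,92)-W(362,540,92.5);s=W(400,387,97)-W(282,372,97)
print('marks',W(310,208,92),W(362,540,92),np.degrees(np.arctan2(g[1],g[0])),'slot',np.degrees(np.arctan2(s[1],s[0])))
print('rim',W(338,376.5,99),'slot c',W(341,380,97), 'brass c',W(338,384,97))
p=f['p'];d=f['d'];print(d[185:202:3,245:268:3].round(0))
c=[(188,258),(576,205),(575,440)]
```

```text
marks [530.61400132 247.86839631  92.        ] [574.23594953 233.4130273   92.        ] 161.69616295155916 slot 55.555520263031404
rim [550.13592072 241.96672764  99.        ] slot c [551.33337087 241.79505215  97.        ] brass c [551.64155151 241.21219979  97.        ]
[[261. 261. 265. 262. 262. 262. 261. 261.]
 [262. 264. 263. 263. 263. 264. 264. 261.]
 [262. 270. 269. 265. 264. 264. 264. 264.]
 [264. 266. 266. 268. 268. 270. 270. 270.]
 [264. 265. 266. 265. 266. 266. 266. 270.]
 [265. 269. 267. 267. 266. 268. 271. 264.]]
```

jog_arm(rows=[{"dp":[-10,-495,56],"rot":[0,0,-1.067],"gripper":60},{"dp":[-10,-495,56],"rot":[0,0,-1.067],"gripper":60},{"dp":[-10,-495,56],"rot":[0,0,-1.067],"gripper":60},{"dp":[-10,-495,56],"rot":[0,0,-1.067],"gripper":60},{"dp":[-10,-495,56],"rot":[0,0,-1.067],"gripper":60}])

```text
t: 1.7
tool_pos: [543.5, -6.5, 233.9]
eef_rot: [-0.579, 0.405, -0.405, 0.58]
force: [1.3, 0.6, 0.7]
width: 51.5
```

```bash
python3 -c "
from h import *
ori()"
```

```text
t 1.7 pos [543.5  -6.5 233.9] x [ 0.343 -0.939  0.   ] y [ 1.e-03  2.e-04 -1.e+00] z [0.939 0.343 0.001] yaw_z 20.08 j [-0.15  0.37  1.47  0.    1.3  -0.5 ] F [1.26 0.59 0.7 ] M [-0.006 -0.06  -0.002] w 51.5
```

jog_arm(rows=[{"dp":[-4,-247,26],"rot":[0,0,-0.316],"gripper":60},{"dp":[-4,-247,26],"rot":[0,0,-0.316],"gripper":60},{"dp":[-4,-247,26],"rot":[0,0,-0.316],"gripper":60},{"dp":[-4,-247,26],"rot":[0,0,-0.316],"gripper":60},{"dp":[-4,-247,26],"rot":[0,0,-0.316],"gripper":60}])

```text
t: 2.2
tool_pos: [540.3, -253.7, 260.0]
eef_rot: [-0.51, 0.49, -0.49, 0.51]
force: [1.2, 0.1, 0.4]
width: 51.3
```

```bash
python3 -c "
from h import *
st=ori(); p,d=arm.capture('wrist'); np.savez('w2.npz',p=p,d=d,pos=st['tool_pos'],q=st['eef_rot']); save('w2.png',p,1.5)"
```

```text
t 2.2 pos [ 540.3 -253.7  260. ] x [ 0.04  -0.999  0.   ] y [ 1.e-03 -2.e-04 -1.e+00] z [0.999 0.04  0.001] yaw_z 2.3 j [-0.57  0.46  1.27  0.    1.42 -0.61] F [1.17 0.11 0.42] M [ 0.004 -0.038  0.   ] w 51.3
```

View pics/w2.png

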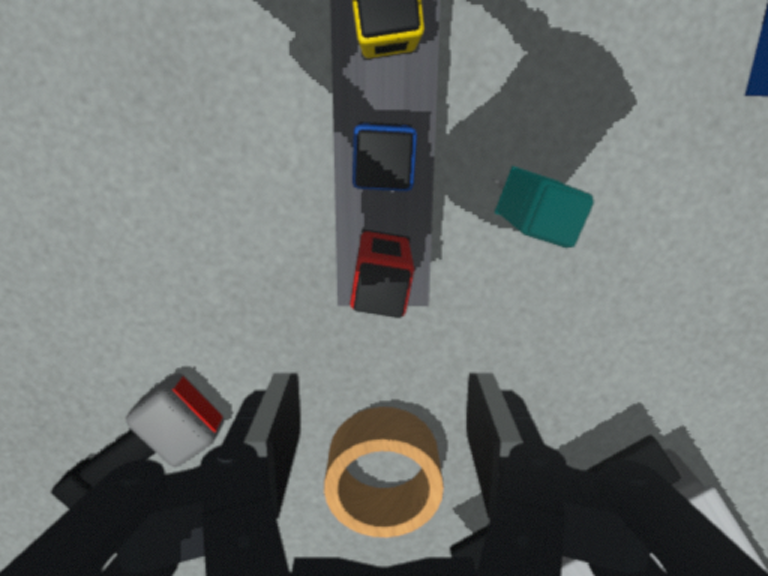

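```bash
python3 -c "
from h import *
f=np.load('w2.npz'); save('w2z.png',f['p'],9,(222,145,290,215))"
```

```text
(no output)
```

View pics/w2z.png

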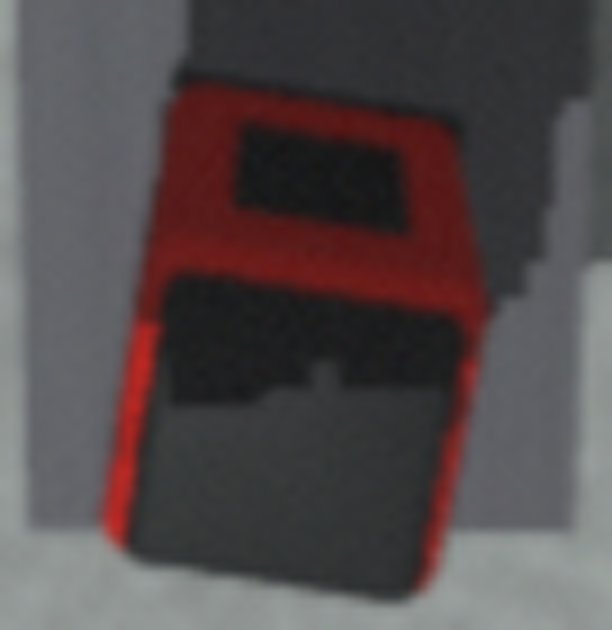

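Run:
```python
from h import *
f=np.load('w2.npz');st=dict(tool_pos=f['pos'],eef_rot=f['q'])
W=lambda x,y,z:world('wrist',222+x/9,145+y/9,z=z,st=st)[:2]
c=[W(*p,157) for p in [(168,275),(468,323),(418,602),(125,555)]]
print(np.round(c,1),np.mean(c,0))
for i in range(4):
    e=c[(i+1)%4]-c[i];print(np.linalg.norm(e).round(1),np.degrees(np.arctan2(e[1],e[0]))%90)
b=[W(*p,85) for p in [(180,88),(460,122)]];e=b[1]-b[0];print('foot',b,np.degrees(np.arctan2(e[1],e[0]))%90)
for y in(200,500):print('rack',W(20,y,85),W(595 if y<300 else 575,y,85))
print('end',W(300,528,85))
```

```text
[[ 528.7 -240.7]
 [ 553.6 -243.8]
 [ 550.8 -268.7]
 [ 525.8 -265.4]] [ 539.71625894 -254.61355901]
25.0 82.85011616321076
25.0 83.57055449600274
25.2 82.52077203370828
24.9 83.16067417112367
foot [array([ 527.24488829, -241.04616688]), array([ 556.55506056, -243.48016549])] 85.25289055694579
rack [ 510.7593613  -253.72228107] [ 571.23926066 -251.28498103]
rack [ 511.15491436 -287.34298437] [ 571.46636962 -284.92138485]
end [ 541.7110201  -289.37009605]
```

jog_arm(rows=[{"dp":[-0.6,-0.9,-30],"rot":[0,0,-0.154],"gripper":60},{"dp":[-0.6,-0.9,-60],"rot":[0,0,-0.154],"gripper":60},{"dp":[-0.6,-0.9,-95],"rot":[0,0,-0.154],"gripper":60},{"dp":[-0.6,-0.9,-130],"rot":[0,0,-0.154],"gripper":60},{"dp":[-0.6,-0.9,-156],"rot":[0,0,-0.154],"gripper":60}])

```text
t: 2.75
tool_pos: [539.4, -251.9, 101.4]
eef_rot: [-0.471, 0.528, -0.527, 0.471]
force: [0.5, -0.3, 0.5]
width: 51.2
```

```bash
python3 -c "
from h import *
st=ori(); p,d=arm.capture('wrist'); save('w3.png',p,1.5);p,d=arm.capture('side'); save('s3.png',p,4,(250,160,400,310))"
```

```text
t 2.75 pos [ 539.4 -251.9  101.4] x [-0.114 -0.994 -0.001] y [-0.0013  0.0012 -1.    ] z [ 0.994 -0.114 -0.001] yaw_z -6.53 j [-0.57  0.59  1.49  0.    1.06 -0.45] F [ 0.53 -0.33  0.49] M [ 0.    -0.044 -0.035] w 51.2
```

View pics/w3.png

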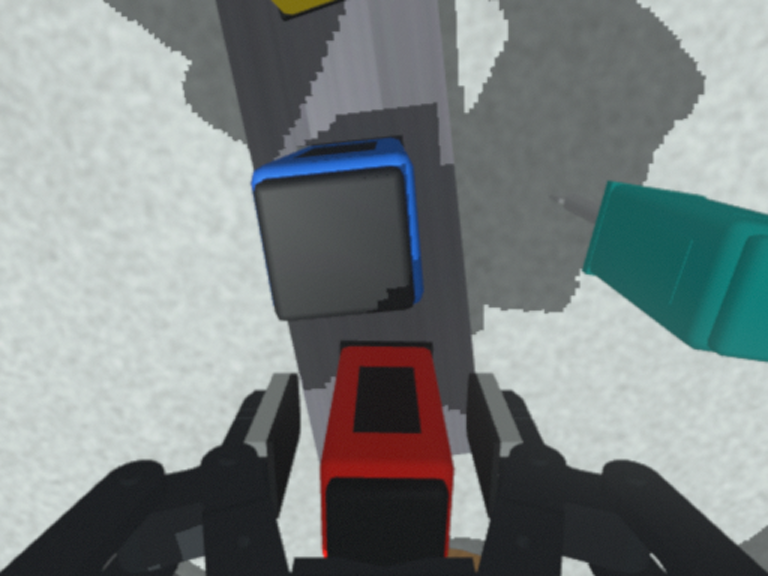

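View pics/s3.png

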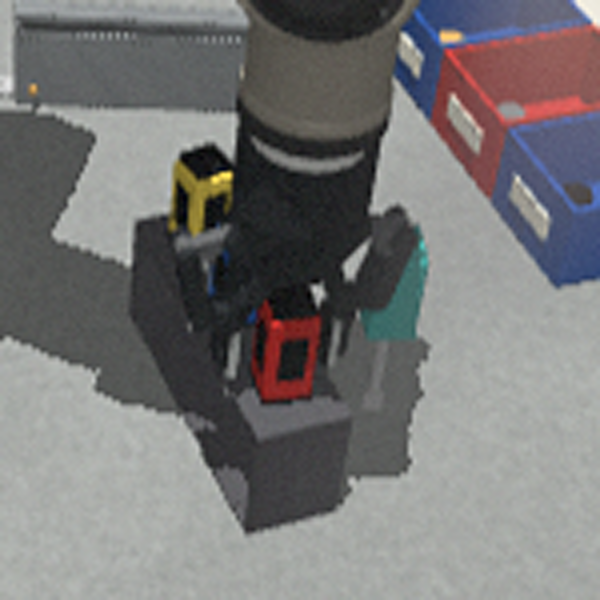

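jog_arm(rows=[{"dp":[0,0,0],"rot":[0,0,0],"gripper":60},{"dp":[0,0,0],"rot":[0,0,0],"gripper":40},{"dp":[0,0,0],"rot":[0,0,0],"gripper":0},{"dp":[0,0,0],"rot":[0,0,0],"gripper":0},{"dp":[0,0,0],"rot":[0,0,0],"gripper":0}], squeeze=70)

```text
t: 3.35
tool_pos: [540.9, -254.7, 105.3]
eef_rot: [0.47, -0.527, 0.529, -0.471]
force: [0.8, 1.0, 6.7]
width: 29.4
```

```bash
python3 -c "
from h import *
st=ori()"
```

```text
t 3.35 pos [ 540.9 -254.7  105.3] x [-0.116 -0.993  0.001] y [ 0.0037 -0.0018 -1.    ] z [ 0.993 -0.116  0.004] yaw_z -6.65 j [-0.57  0.59  1.49  0.    1.06 -0.45] F [0.78 1.04 6.73] M [0.311 0.096 0.055] w 29.4
```

jog_arm(rows=[{"dp":[0,0,2],"rot":[0,0,0],"gripper":0},{"dp":[0,0,10],"rot":[0,0,0],"gripper":0},{"dp":[0,0,30],"rot":[0,0,0],"gripper":0},{"dp":[0,0,60],"rot":[0,0,0],"gripper":0},{"dp":[0,0,90],"rot":[0,0,0],"gripper":0}])

```text
t: 3.85
tool_pos: [539.4, -254.3, 194.2]
eef_rot: [-0.47, 0.528, -0.528, 0.47]
force: [0.9, -0.1, -1.0]
width: 29.5
```

jog_arm(rows=[{"dp":[0,0,20],"rot":[0,0,0],"gripper":0},{"dp":[0,0,40],"rot":[0,0,0],"gripper":0},{"dp":[0,0,50],"rot":[0,0,0],"gripper":0},{"dp":[0,0,50],"rot":[0,0,0],"gripper":0},{"dp":[0,0,50],"rot":[0,0,0],"gripper":0}])

```text
t: 4.35
tool_pos: [539.4, -254.2, 242.2]
eef_rot: [-0.47, 0.529, -0.528, 0.47]
force: [0.2, -0.5, -1.1]
width: 29.1
```

```bash
python3 -c "
from h import *
st=ori(); p,d=arm.capture('wrist'); save('w4.png',p,1.5);save('w4z.png',p,6,(200,150,310,250));p,d=arm.capture('side'); save('s4.png',p,5,(260,130,380,250))"
```

```text
t 4.35 pos [ 539.4 -254.2  242.2] x [-0.116 -0.993 -0.001] y [-1.e-03  6.e-04 -1.e+00] z [ 0.993 -0.116 -0.001] yaw_z -6.65 j [-0.57  0.47  1.3   0.    1.38 -0.45] F [ 0.15 -0.49 -1.15] M [-0.03   0.019 -0.034] w 29.1
```

View pics/w4.png

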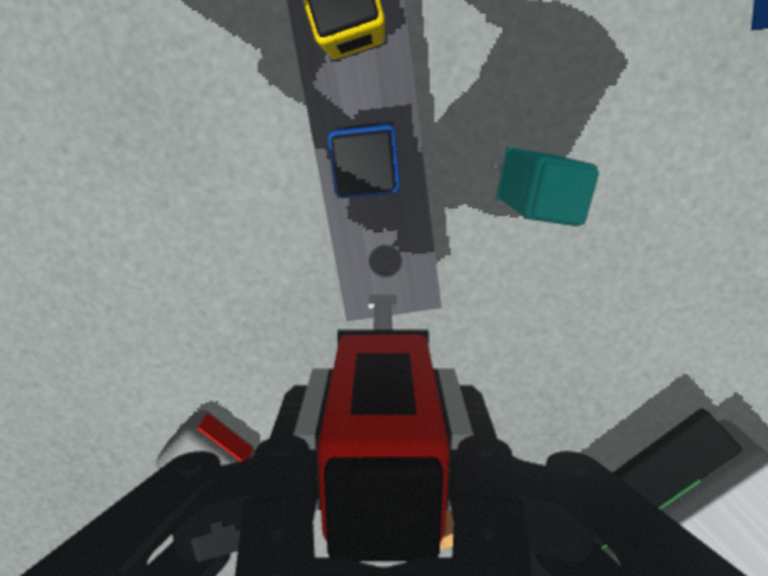

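View pics/s4.png

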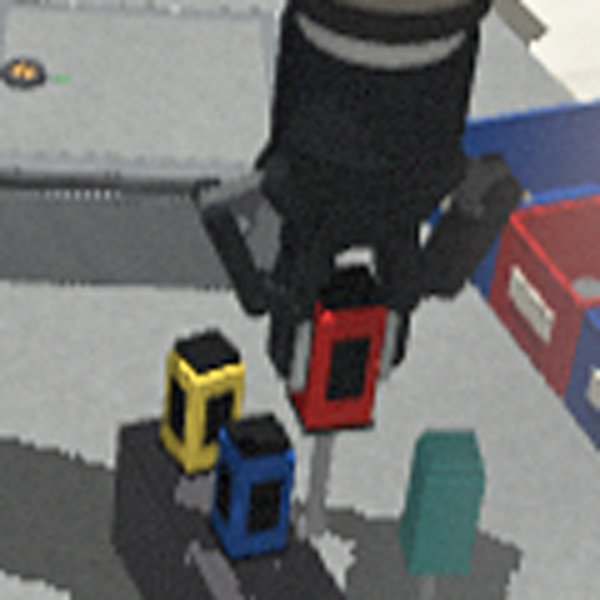

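View pics/w4z.png

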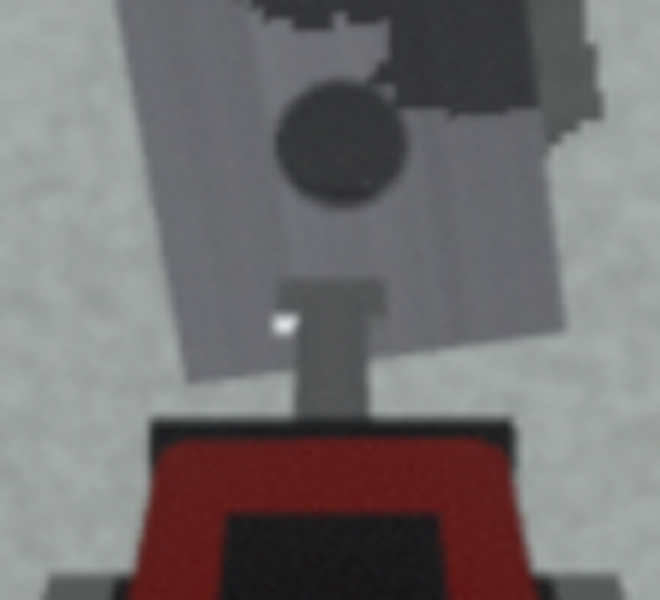

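jog_arm(rows=[{"dp":[0,0,35],"rot":[0,0,0],"gripper":0},{"dp":[0,10,65],"rot":[0,0,0.1],"gripper":0},{"dp":[1,50,70],"rot":[0,0,0.2],"gripper":0},{"dp":[2,95,70],"rot":[0,0,0.34],"gripper":0},{"dp":[3,140,70],"rot":[0,0,0.48],"gripper":0}])

```text
t: 4.95
tool_pos: [542.4, -113.1, 312.1]
eef_rot: [0.583, -0.4, 0.399, -0.583]
force: [0.8, -0.0, -0.9]
width: 29.2
```

jog_arm(rows=[{"dp":[2,45,0],"rot":[0,0,0.14],"gripper":0},{"dp":[4,92,0],"rot":[0,0,0.28],"gripper":0},{"dp":[6,139,0],"rot":[0,0,0.42],"gripper":0},{"dp":[8,186,0],"rot":[0,0,0.55],"gripper":0},{"dp":[9,230,-10],"rot":[0,0,0.606],"gripper":0}])

```text
t: 5.45
tool_pos: [551.9, 117.8, 303.1]
eef_rot: [-0.676, 0.207, -0.208, 0.676]
force: [1.1, -0.1, -1.2]
width: 29.2
```

```bash
python3 -c "
from h import *
st=ori()"
```

```text
t 5.45 pos [551.9 117.8 303.1] x [ 0.828 -0.561  0.001] y [ 1.1e-03  2.0e-04 -1.0e+00] z [0.561 0.828 0.001] yaw_z 55.84 j [ 0.07  0.37  1.28  0.    1.49 -0.9 ] F [ 1.13 -0.1  -1.22] M [-0.032 -0.055  0.012] w 29.2
```

jog_arm(rows=[{"dp":[0,45,-10],"rot":[0,0,0],"gripper":0},{"dp":[0,90,-40],"rot":[0,0,0],"gripper":0},{"dp":[0,124,-75],"rot":[0,0,0],"gripper":0},{"dp":[0,124,-95],"rot":[0,0,0],"gripper":0},{"dp":[0,124,-95],"rot":[0,0,0],"gripper":0}])

```text
t: 5.95
tool_pos: [549.1, 240.2, 203.1]
eef_rot: [0.678, -0.211, 0.206, -0.674]
force: [-1.6, -1.0, -1.1]
width: 29.6
```

```bash
python3 -c "
from h import *
st=ori(); p,d=arm.capture('wrist'); np.savez('w5.npz',p=p,d=d,pos=st['tool_pos'],q=st['eef_rot']); save('w5z.png',p,9,(215,155,295,220))"
```

```text
t 5.95 pos [549.1 240.2 203.1] x [ 0.826 -0.563 -0.006] y [-0.0091 -0.0027 -1.    ] z [ 0.563  0.826 -0.007] yaw_z 55.71 j [ 0.28  0.51  1.34 -0.    1.3  -0.69] F [-1.55 -1.03 -1.12] M [-0.028  0.023  0.009] w 29.6
```

View pics/w5z.png

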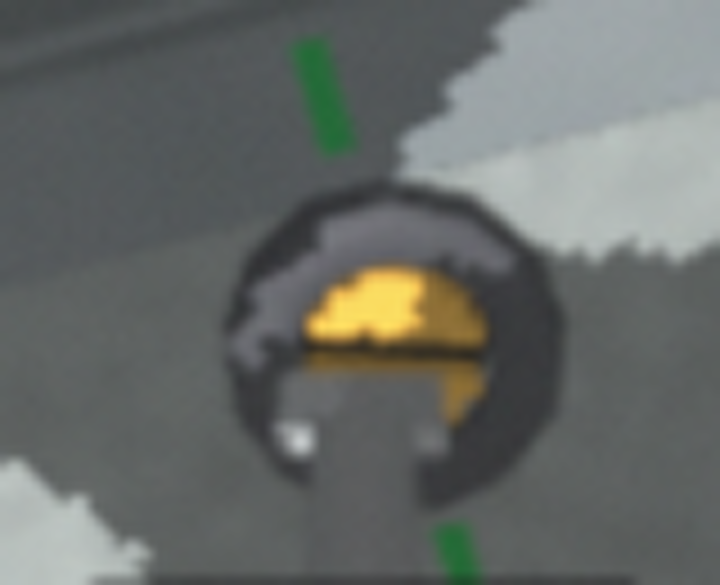

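jog_arm(rows=[{"dp":[0,0,0],"rot":[0,0,0],"gripper":0},{"dp":[0,0,0],"rot":[0,0,0],"gripper":0},{"dp":[0,0,0],"rot":[0,0,0],"gripper":0},{"dp":[0,0,0],"rot":[0,0,0],"gripper":0}])

```text
t: 6.4
tool_pos: [552.2, 239.2, 209.0]
eef_rot: [-0.675, 0.209, -0.21, 0.676]
force: [-0.2, 0.4, -0.8]
width: 29.5
```

```bash
python3 -c "
from h import *
st=ori(); p,d=arm.capture('wrist'); np.savez('w6.npz',p=p,d=d,pos=st['tool_pos'],q=st['eef_rot']); save('w6z.png',p,9,(215,155,295,220));st=ori()"
```

```text
t 6.4 pos [552.2 239.2 209. ] x [ 0.824 -0.566  0.001] y [ 1.7e-03  5.0e-04 -1.0e+00] z [0.566 0.824 0.001] yaw_z 55.53 j [ 0.28  0.5   1.34  0.    1.3  -0.69] F [-0.18  0.44 -0.83] M [-0.013 -0.015  0.002] w 29.5
t 6.45 pos [552.1 239.3 208.8] x [ 0.824 -0.566  0.001] y [ 1.3e-03  4.0e-04 -1.0e+00] z [0.566 0.824 0.001] yaw_z 55.54 j [ 0.28  0.5   1.34  0.    1.3  -0.69] F [ 0.68  1.1  -0.4 ] M [-0.034 -0.006  0.001] w 29.7
```

View pics/w6z.png

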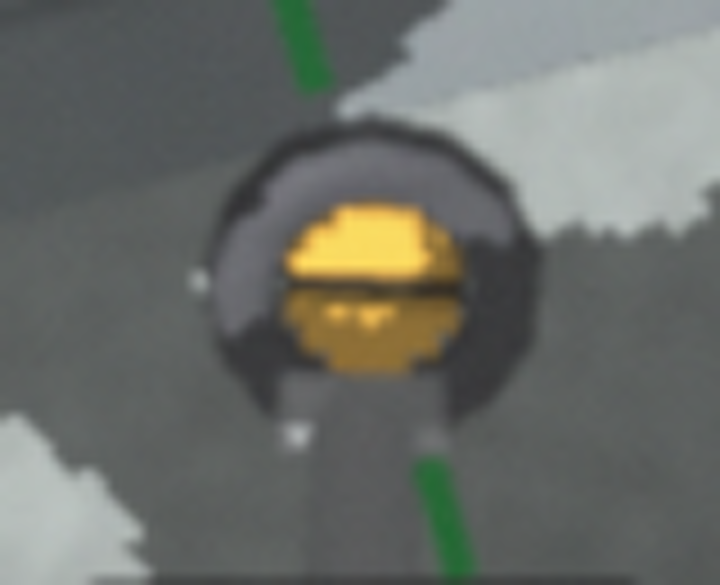

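Run:
```python
from h import *
f=np.load('w6.npz');st=dict(tool_pos=f['pos'],eef_rot=f['q']);p=f['p']
g=p.astype(float).sum(2)
xs=[];ys=[]
for u in range(248,266):
    col=g[183:192,u];i=np.argmin(col);w=np.maximum(0,col.min()+120-col);print(u,col.astype(int)); xs.append(u);ys.append(183+(w*np.arange(9)).sum()/w.sum())
k=np.polyfit(xs[1:-1],ys[1:-1],1);print(k)
W=lambda u,v,z:world('wrist',u,v,z=z,st=st)
for z in(92.5,97):
    a=W(249,np.polyval(k,249),z);b=W(264,np.polyval(k,264),z);e=b-a;print(z,a,b,np.degrees(np.arctan2(e[1],e[0])))
    print('line centre',W(256.7,np.polyval(k,256.7),z),'ins',W(256.7,187.1,z))
T=R.from_quat(f['q']).as_matrix()
for y in (93,94.5,96): print('tip',f['pos']+T@[-.1,y,.3])
# tip pixel row -> by assumed tip y
print('tip px', W(215+361/9,155+373/9,208.8-94.5))
```

```text
248 [517 538 372 201 245 304 307 285 260]
249 [549 551 380 205 246 282 301 301 305]
250 [562 555 390 211 239 272 308 315 311]
251 [563 555 398 224 226 277 394 354 311]
252 [564 552 408 223 225 302 467 392 321]
253 [563 552 405 224 232 286 406 363 312]
254 [563 556 405 227 225 275 373 350 317]
255 [562 554 406 226 214 274 438 446 356]
256 [564 553 421 241 183 270 448 478 380]
257 [565 554 446 262 184 271 436 390 324]
258 [562 555 447 265 201 271 385 351 312]
259 [567 553 449 268 209 254 292 304 308]
260 [563 548 428 245 191 239 272 298 307]
261 [538 511 372 213 163 229 276 298 307]
262 [451 391 290 193 148 230 271 297 306]
263 [319 310 268 170 151 225 262 295 292]
264 [287 294 254 170 148 220 262 294 283]
265 [245 262 236 164 143 203 257 269 254]
[-2.23536984e-02  1.92846090e+02]
92.5 [549.5628177 235.4666257  92.5      ] [556.01978383 245.36400037  92.5       ] 56.87990000951027
line centre [552.87784033 240.54796271  92.5       ] ins [552.87244667 240.55165029  92.5       ]
97 [548.40747781 236.35476471  97.        ] [554.75192156 246.07966267  97.        ] 56.87990000951082
line centre [551.66473116 241.34755175  97.        ] ins [551.6594315  241.35117506  97.        ]
tip [552.48236355 239.52400603 116.00528461]
tip [552.48484677 239.52479113 114.50528687]
tip [552.48732999 239.52557624 113.00528913]
tip px [552.24044926 239.4384966  114.3       ]
```

jog_arm(rows=[{"dp":[-0.7,1.9,-3],"rot":[0,0,-0.015],"gripper":0},{"dp":[-0.7,1.9,-8],"rot":[0,0,-0.015],"gripper":0},{"dp":[-0.7,1.9,-12],"rot":[0,0,-0.015],"gripper":0},{"dp":[-0.7,1.9,-12],"rot":[0,0,-0.015],"gripper":0},{"dp":[-0.7,1.9,-12],"rot":[0,0,-0.015],"gripper":0}])

```text
t: 6.95
tool_pos: [551.0, 241.5, 195.7]
eef_rot: [0.674, -0.214, 0.214, -0.674]
force: [-0.3, -0.3, -1.4]
width: 29.5
```

```bash
python3 -c "
from h import *
st=ori(); p,d=arm.capture('wrist'); np.savez('w7.npz',p=p,d=d,pos=st['tool_pos'],q=st['eef_rot']); save('w7z.png',p,9,(215,155,295,220));st=ori()"
```

```text
t 6.95 pos [551.  241.5 195.7] x [ 0.816 -0.578 -0.   ] y [-4.e-04 -1.e-04 -1.e+00] z [ 0.578  0.816 -0.   ] yaw_z 54.72 j [ 0.29  0.51  1.36  0.    1.27 -0.67] F [-0.31 -0.32 -1.42] M [ 0.017  0.03  -0.04 ] w 29.5
t 7.0 pos [551.1 241.5 195.9] x [ 0.816 -0.578 -0.   ] y [-0.e+00  1.e-04 -1.e+00] z [0.578 0.816 0.   ] yaw_z 54.72 j [ 0.29  0.51  1.36  0.    1.28 -0.67] F [ 0.11  0.25 -1.14] M [-0.009 -0.053  0.024] w 29.1
```

View pics/w7z.png

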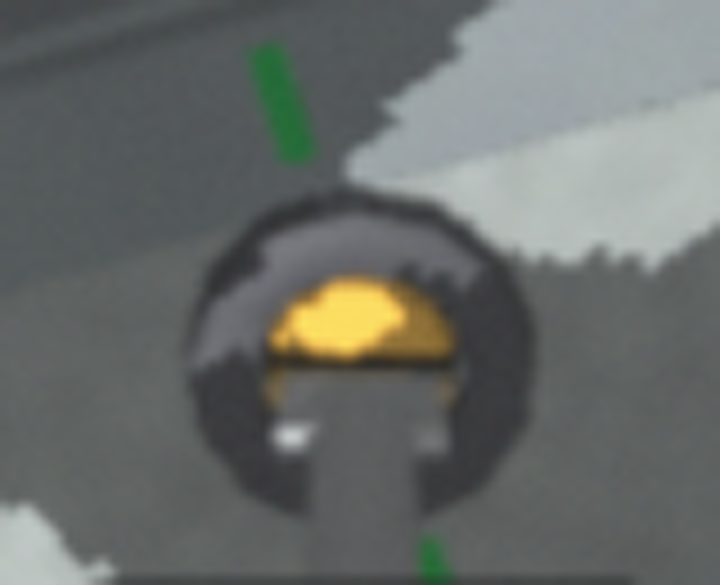

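Run:
```python
from h import *
for n in('w6','w7'):
    f=np.load(n+'.npz');st=dict(tool_pos=f['pos'],eef_rot=f['q']);p=f['p'];d=f['d'];g=p.astype(int)
    print(n);print(d[192:206,254].round(1),d[192:206,250].round(1)); print(g[190:202,248:262:3].sum(2))
    T=R.from_quat(f['q']).as_matrix()
    def tl(u,v,z): return (T.T@(world('wrist',u,v,z=z,st=st)-f['pos'])).round(2)
    v={'w6':(196.4,185.3),'w7':(196.1,194.2)}[n]
    for tz in (93,95,97): print('tip',tl(255.1,v[0],f['pos'][2]-tz))
    print('slot near edge',tl(256,v[1],97))
```

```text
w6
[269.5 270.1 271.1 270.9 250.4 248.6 239.1 236.3 234.7 231.1 229.5 228.9
 226.4 224. ] [270.4 270.6 273.7 271.7 250.9 248.3 246.6 245.1 243.8 238.7 235.8 233.6
 231.3 230.6]
[[285 354 350 390 298]
 [260 311 317 324 307]
 [257 306 302 307 306]
 [222 302 309 312 304]
 [182 284 308 308 295]
 [178 254 302 305 258]
 [250 259 295 295 265]
 [294 294 279 285 272]
 [309 292 273 275 275]
 [309 285 273 276 278]
 [307 275 277 269 271]
 [325 273 277 270 272]]
tip [-8.9e-01  9.3e+01  7.0e-02]
tip [-1.8e-01  9.5e+01  7.0e-02]
tip [5.2e-01 9.7e+01 7.0e-02]
slot near edge [ -3.29 112.     0.76]
w7
[254.6 256.4 260.8 261.8 250.8 249.1 238.    0.  233.2 232.1 230.3 229.5
 225.7 224.3] [255.3 255.8 260.8 261.8 250.4 248.5 246.3 245.  242.9 237.8 235.1 235.7
 232.4 230.2]
[[560 568 568 566 338]
 [559 572 569 521 323]
 [496 567 566 409 316]
 [345 503 516 322 301]
 [193 307 324 204 220]
 [151 174 166 141 145]
 [250 254 240 240 228]
 [306 285 276 280 269]
 [309 286 283 286 281]
 [307 283 285 281 282]
 [293 275 282 283 275]
 [312 277 289 284 271]]
tip [-1.12e+00  9.30e+01  7.00e-02]
tip [-4.2e-01  9.5e+01  7.0e-02]
tip [2.9e-01 9.7e+01 7.0e-02]
slot near edge [-0.59 98.73  0.74]
```

jog_arm(rows=[{"dp":[0.2,-0.1,-1.5],"rot":[0,0,0],"gripper":0},{"dp":[0.2,-0.1,-3],"rot":[0,0,0],"gripper":0},{"dp":[0.2,-0.1,-4],"rot":[0,0,0],"gripper":0},{"dp":[0.2,-0.1,-5],"rot":[0,0,0],"gripper":0},{"dp":[0.2,-0.1,-5],"rot":[0,0,0],"gripper":0}])

```text
t: 7.5
tool_pos: [551.2, 241.4, 190.8]
eef_rot: [0.674, -0.214, 0.214, -0.674]
force: [0.2, 0.2, -2.0]
width: 29.5
```

```bash
python3 -c "
from h import *
st=ori()"
```

```text
t 7.5 pos [551.2 241.4 190.8] x [ 0.816 -0.578 -0.   ] y [-2.e-04 -1.e-04 -1.e+00] z [ 0.578  0.816 -0.   ] yaw_z 54.72 j [ 0.29  0.51  1.36  0.    1.26 -0.67] F [ 0.25  0.19 -1.98] M [0.033 0.044 0.008] w 29.5
```

jog_arm(rows=[{"dp":[0,0,-0.7],"rot":[0,0,0],"gripper":0},{"dp":[0,0,-1.4],"rot":[0,0,0],"gripper":0},{"dp":[0,0,-2],"rot":[0,0,0],"gripper":0},{"dp":[0,0,-2],"rot":[0,0,0],"gripper":0}])

```text
t: 7.9
tool_pos: [551.3, 241.4, 188.9]
eef_rot: [0.674, -0.214, 0.214, -0.674]
force: [-0.2, 0.7, -0.8]
width: 29.7
```

```bash
python3 -c "
from h import *
st=ori(); p,d=arm.capture('wrist'); save('w8z.png',p,9,(215,155,295,220));st=ori()"
```

```text
t 7.9 pos [551.3 241.4 188.9] x [ 0.816 -0.578 -0.   ] y [-1.e-04 -0.e+00 -1.e+00] z [ 0.578  0.816 -0.   ] yaw_z 54.72 j [ 0.29  0.52  1.37  0.    1.26 -0.67] F [-0.17  0.74 -0.79] M [-0.014  0.031 -0.071] w 29.7
t 7.95 pos [551.3 241.4 189. ] x [ 0.816 -0.578  0.   ] y [ 0.  0. -1.] z [0.578 0.816 0.   ] yaw_z 54.72 j [ 0.29  0.52  1.37  0.    1.26 -0.67] F [ 0.9  -0.3  -0.72] M [-0.054  0.023 -0.002] w 29.4
```

View pics/w8z.png

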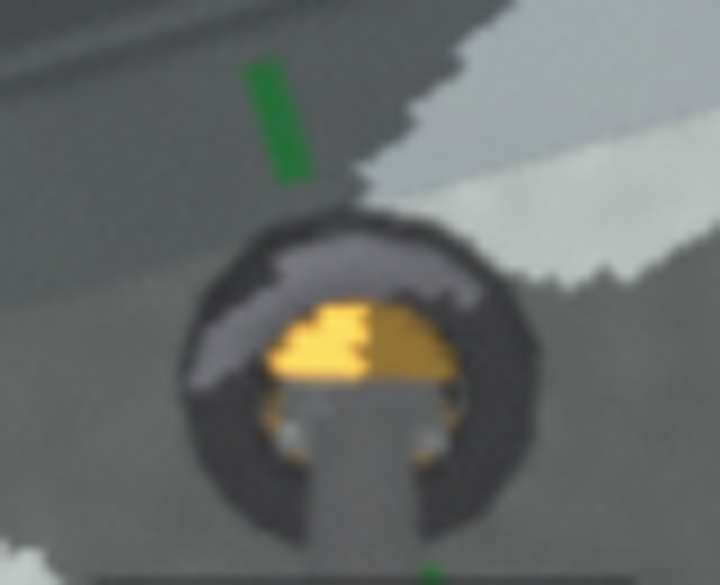

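jog_arm(rows=[{"dp":[0,0,-0.5],"rot":[0,0,0],"gripper":0},{"dp":[0,0,-1],"rot":[0,0,0],"gripper":0},{"dp":[0,0,-1.5],"rot":[0,0,0],"gripper":0},{"dp":[0,0,-1.5],"rot":[0,0,0],"gripper":0}])

```text
t: 8.35
tool_pos: [551.2, 241.4, 187.4]
eef_rot: [0.674, -0.214, 0.214, -0.674]
force: [0.7, -0.4, -1.7]
width: 29.3
```

```bash
python3 -c "
from h import *
st=ori()"
```

```text
t 8.35 pos [551.2 241.4 187.4] x [ 0.816 -0.578 -0.   ] y [-1.e-04 -0.e+00 -1.e+00] z [ 0.578  0.816 -0.   ] yaw_z 54.72 j [ 0.29  0.52  1.37 -0.    1.26 -0.67] F [ 0.74 -0.37 -1.75] M [ 0.01  -0.022 -0.017] w 29.3
```

jog_arm(rows=[{"dp":[0,0,-0.4],"rot":[0,0,0],"gripper":0},{"dp":[0,0,-0.8],"rot":[0,0,0],"gripper":0},{"dp":[0,0,-0.8],"rot":[0,0,0],"gripper":0}])

```text
t: 8.65
tool_pos: [551.3, 241.4, 186.8]
eef_rot: [-0.674, 0.214, -0.214, 0.674]
force: [-0.3, 0.5, -0.5]
width: 29.1
```

jog_arm(rows=[{"dp":[0,0,-0.4],"rot":[0,0,0],"gripper":0},{"dp":[0,0,-0.4],"rot":[0,0,0],"gripper":0}])

```text
t: 8.85
tool_pos: [551.4, 241.5, 186.7]
eef_rot: [-0.674, 0.214, -0.214, 0.674]
force: [-0.8, 0.4, 2.8]
width: 29.1
```

jog_arm(rows=[{"dp":[0,0,-0.3],"rot":[0,0,-0.06],"gripper":0},{"dp":[0,0,-0.5],"rot":[0,0,-0.12],"gripper":0},{"dp":[0,0,-0.7],"rot":[0,0,-0.18],"gripper":0}])

```text
t: 9.15
tool_pos: [551.8, 241.6, 186.5]
eef_rot: [-0.651, 0.274, -0.275, 0.652]
force: [-0.5, -0.1, 5.6]
width: 29.4
```

```bash
python3 -c "
from h import *
st=ori()"
```

```text
t 9.15 pos [551.8 241.6 186.5] x [ 0.698 -0.716  0.001] y [ 1.9e-03  6.0e-04 -1.0e+00] z [0.716 0.698 0.002] yaw_z 44.26 j [ 0.29  0.52  1.37  0.    1.25 -0.49] F [-0.46 -0.05  5.62] M [-0.016  0.107  0.022] w 29.4
```

jog_arm(rows=[{"dp":[0,0,-0.1],"rot":[0,0,-0.06],"gripper":0},{"dp":[0,0,-0.25],"rot":[0,0,-0.12],"gripper":0},{"dp":[0,0,-0.4],"rot":[0,0,-0.18],"gripper":0}])

```text
t: 9.45
tool_pos: [551.9, 241.7, 186.1]
eef_rot: [-0.624, 0.332, -0.333, 0.625]
force: [0.5, 0.6, 4.5]
width: 29.4
```

```bash
python3 -c "
from h import *
st=ori()"
```

```text
t 9.45 pos [551.9 241.7 186.1] x [ 0.559 -0.829  0.001] y [ 2.3e-03  7.0e-04 -1.0e+00] z [0.829 0.559 0.002] yaw_z 33.96 j [ 0.29  0.52  1.37  0.    1.25 -0.31] F [0.51 0.63 4.49] M [-0.048 -0.065  0.086] w 29.4
```

jog_arm(rows=[{"dp":[0,0,-0.22],"rot":[0,0,-0.08],"gripper":0},{"dp":[0,0,-0.45],"rot":[0,0,-0.16],"gripper":0},{"dp":[0,0,-0.7],"rot":[0,0,-0.24],"gripper":0},{"dp":[0,0,-0.9],"rot":[0,0,-0.32],"gripper":0},{"dp":[0,0,-1.15],"rot":[0,0,-0.4],"gripper":0}])

```text
t: 9.95
tool_pos: [552.2, 241.6, 185.0]
eef_rot: [-0.545, 0.449, -0.45, 0.546]
force: [-0.3, -1.8, 3.6]
width: 29.1
```

```bash
python3 -c "
from h import *
st=ori();p,d=arm.capture('wrist'); save('w9z.png',p,9,(215,155,295,220));st=ori()"
```

```text
t 9.95 pos [552.2 241.6 185. ] x [ 0.191 -0.982 -0.   ] y [ 3.1e-03  7.0e-04 -1.0e+00] z [0.982 0.191 0.003] yaw_z 10.99 j [ 0.29  0.52  1.37 -0.    1.25  0.09] F [-0.29 -1.81  3.64] M [-0.017 -0.32   0.103] w 29.1
t 10.0 pos [552.2 241.6 185. ] x [ 0.187 -0.982 -0.   ] y [ 3.1e-03  6.0e-04 -1.0e+00] z [0.982 0.187 0.003] yaw_z 10.77 j [ 0.29  0.52  1.37 -0.    1.25  0.1 ] F [1.71 0.27 3.41] M [-0.003 -0.338  0.031] w 28.8
```

View pics/w9z.png

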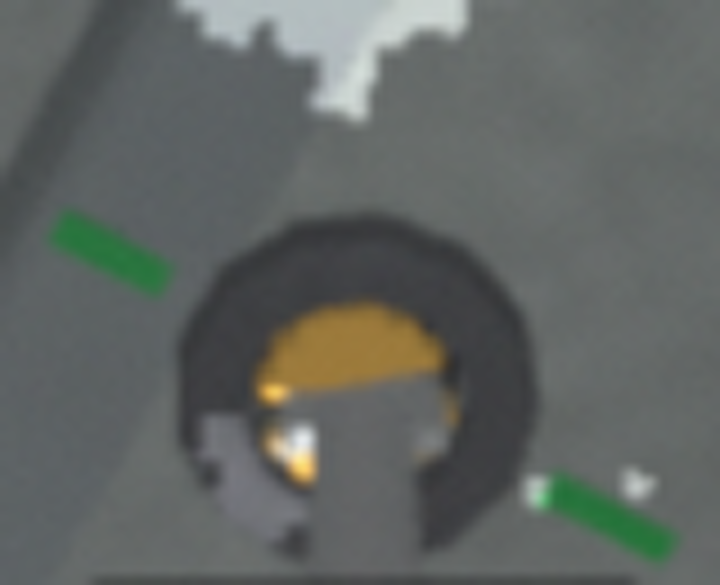

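jog_arm(rows=[{"dp":[0.2,0,-0.3],"rot":[0,0,-0.08],"gripper":0},{"dp":[0.3,0,-0.55],"rot":[0,0,-0.16],"gripper":0},{"dp":[0.4,0,-0.8],"rot":[0,0,-0.24],"gripper":0},{"dp":[0.4,0,-1.0],"rot":[0,0,-0.32],"gripper":0},{"dp":[0.4,0,-1.25],"rot":[0,0,-0.4],"gripper":0}])

```text
t: 10.5
tool_pos: [552.6, 241.4, 183.9]
eef_rot: [0.445, -0.548, 0.549, -0.447]
force: [0.9, -1.7, 5.3]
width: 29.6
```

```bash
python3 -c "
from h import *
st=ori();p,d=arm.capture('wrist'); save('w10z.png',p,9,(215,155,295,220));st=ori()"
```

```text
t 10.5 pos [552.6 241.4 183.9] x [-0.205 -0.979 -0.001] y [ 3.1e-03  3.0e-04 -1.0e+00] z [ 0.979 -0.205  0.003] yaw_z -11.83 j [ 0.29  0.52  1.37 -0.    1.24  0.49] F [ 0.92 -1.7   5.33] M [-0.185 -0.339  0.115] w 29.6
t 10.55 pos [552.6 241.4 183.8] x [-0.209 -0.978 -0.001] y [ 3.e-03  3.e-04 -1.e+00] z [ 0.978 -0.209  0.003] yaw_z -12.06 j [ 0.29  0.52  1.37 -0.    1.24  0.5 ] F [ 1.24 -0.45  5.86] M [-0.212 -0.356  0.099] w 29.5
```

View pics/w10z.png

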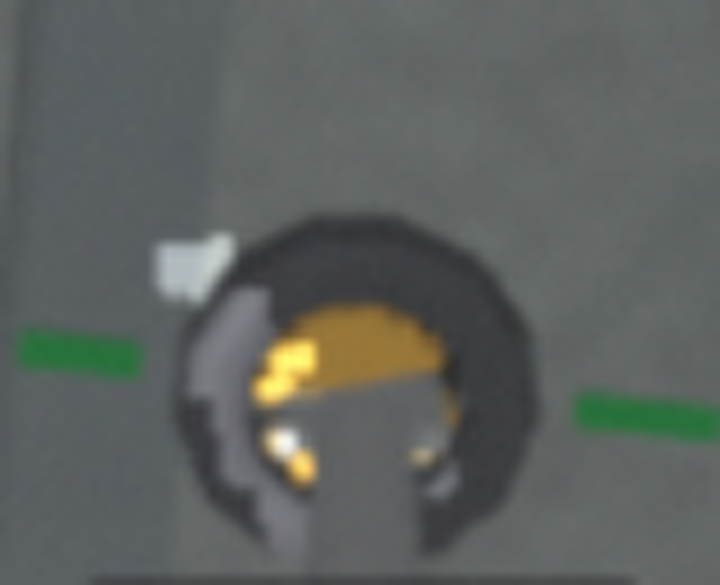

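jog_arm(rows=[{"dp":[0,0,-0.2],"rot":[0,0,-0.07],"gripper":0},{"dp":[0,0,-0.35],"rot":[0,0,-0.14],"gripper":0},{"dp":[0,0,-0.5],"rot":[0,0,-0.2],"gripper":0},{"dp":[0,0,-0.55],"rot":[0,0,-0.21],"gripper":0}])

```text
t: 10.95
tool_pos: [552.7, 241.3, 183.3]
eef_rot: [0.386, -0.591, 0.593, -0.388]
force: [1.5, -1.3, 5.5]
width: 29.7
```

```bash
python3 -c "
from h import *
st=ori();p,d=arm.capture('wrist'); save('w11z.png',p,9,(215,155,295,220));st=ori()"
```

```text
t 10.95 pos [552.7 241.3 183.3] x [-0.402 -0.916 -0.001] y [ 0.0032  0.     -1.    ] z [ 0.916 -0.402  0.003] yaw_z -23.7 j [ 0.29  0.52  1.37 -0.    1.24  0.7 ] F [ 1.51 -1.32  5.53] M [-0.34  -0.427  0.096] w 29.7
t 11.0 pos [552.7 241.3 183.3] x [-0.401 -0.916 -0.001] y [ 0.0032  0.     -1.    ] z [ 0.916 -0.401  0.003] yaw_z -23.67 j [ 0.28  0.52  1.37 -0.    1.24  0.7 ] F [ 1.21 -1.42  4.67] M [-0.395 -0.455  0.095] w 29.1
```

View pics/w11z.png

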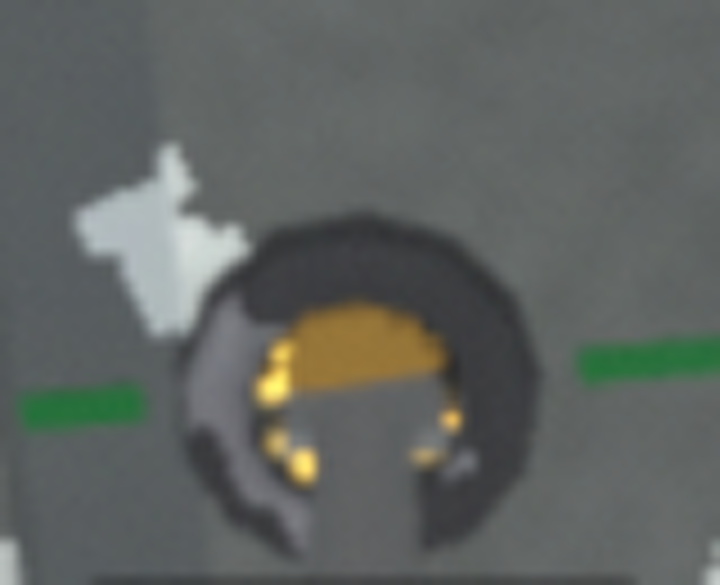

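jog_arm(rows=[{"dp":[0,0,-0.05],"rot":[0,0,-0.02],"gripper":0},{"dp":[0,0,-0.1],"rot":[0,0,-0.04],"gripper":0},{"dp":[0,0,-0.15],"rot":[0,0,-0.05],"gripper":0},{"dp":[0,0,-0.15],"rot":[0,0,-0.05],"gripper":0}])

```text
t: 11.4
tool_pos: [552.8, 241.2, 183.1]
eef_rot: [0.371, -0.601, 0.602, -0.373]
force: [2.2, -1.3, 5.7]
width: 29.4
```

```bash
python3 -c "
from h import *
st=ori();p,d=arm.capture('wrist'); save('w12z.png',p,9,(215,155,295,220));st=ori()
for i in range(1): arm.capture('top'); ori()"
```

```text
t 11.4 pos [552.8 241.2 183.1] x [-0.446 -0.895 -0.001] y [ 0.0032 -0.     -1.    ] z [ 0.895 -0.446  0.003] yaw_z -26.48 j [ 0.28  0.52  1.37 -0.    1.24  0.75] F [ 2.15 -1.29  5.7 ] M [-0.383 -0.462  0.108] w 29.4
t 11.45 pos [552.7 241.2 183.1] x [-0.446 -0.895 -0.001] y [ 0.0032 -0.     -1.    ] z [ 0.895 -0.446  0.003] yaw_z -26.46 j [ 0.28  0.52  1.37 -0.    1.24  0.75] F [ 1.71 -0.8   5.72] M [-0.345 -0.489  0.079] w 29.2
t 11.5 pos [552.8 241.3 183.1] x [-0.446 -0.895 -0.001] y [ 0.0032 -0.     -1.    ] z [ 0.895 -0.446  0.003] yaw_z -26.46 j [ 0.29  0.52  1.37 -0.    1.24  0.75] F [ 1.26 -0.85  4.9 ] M [-0.397 -0.455  0.076] w 28.8
```

View pics/w12z.png

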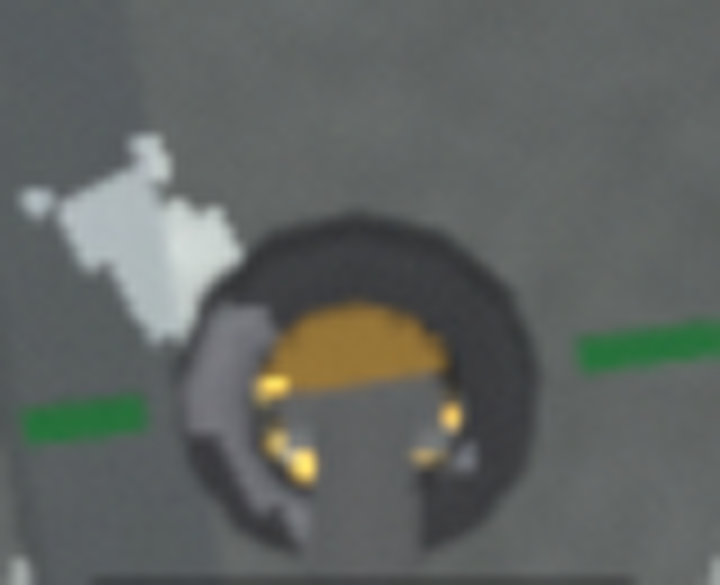

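jog_arm(rows=[{"dp":[0,0,-0.02],"rot":[0,0,-0.008],"gripper":0},{"dp":[0,0,-0.04],"rot":[0,0,-0.016],"gripper":0},{"dp":[0,0,-0.04],"rot":[0,0,-0.016],"gripper":0}])

```text
t: 11.8
tool_pos: [552.8, 241.2, 183.1]
eef_rot: [0.366, -0.604, 0.605, -0.368]
force: [2.1, -1.6, 5.6]
width: 29.6
```

```bash
cat > m.py <<'E'
from h import *
n=4
a=[];y=[];F=[]
for i in range(n):
    st=arm.observe();m=R.from_quat(st['eef_rot']).as_matrix();a.append(st['wrist_torque']);F.append(st['force']);y.append(np.degrees(np.arctan2(m[1,2],m[0,2])));p,d=arm.capture('wrist')
print(st['t'],'M',np.mean(a,0).round(3),np.array(a)[:,2].round(3),'F',np.mean(F,0).round(2),'yaw',np.mean(y).round(2),'j6',st['joint_pos'][5].round(4),'eff6',st['effort'][5].round(3))
save('wm_%d.png'%int(st['t']*100),p,9,(215,155,295,220))
E
python3 m.py
```

```text
11.95 M [-0.417 -0.476  0.084] [0.13  0.061 0.064 0.081] F [ 1.87 -1.31  5.3 ] yaw -27.38 j6 0.7631 eff6 0.078
```

jog_arm(rows=[{"dp":[0,0,-0.02],"rot":[0,0,-0.008],"gripper":0},{"dp":[0,0,-0.02],"rot":[0,0,-0.008],"gripper":0}])

```text
t: 12.2
tool_pos: [552.8, 241.2, 183.1]
eef_rot: [0.364, -0.605, 0.606, -0.366]
force: [1.8, -1.7, 5.2]
width: 28.7
```

```bash
python3 m.py
```

```text
12.35 M [-0.415 -0.496  0.086] [0.092 0.107 0.096 0.048] F [ 1.9  -1.41  5.38] yaw -27.84 j6 0.7711 eff6 0.078
```

jog_arm(rows=[{"dp":[0,0,-0.02],"rot":[0,0,-0.008],"gripper":0},{"dp":[0,0,-0.02],"rot":[0,0,-0.008],"gripper":0}])

```text
t: 12.6
tool_pos: [552.8, 241.2, 183.0]
eef_rot: [0.362, -0.606, 0.608, -0.364]
force: [1.7, -1.1, 4.9]
width: 29.0
```

```bash
python3 m.py
```

```text
12.75 M [-0.423 -0.499  0.108] [0.095 0.102 0.108 0.13 ] F [ 1.83 -1.57  5.23] yaw -28.3 j6 0.7791 eff6 0.078
```

```bash
ls pics | grep wm; python3 -c "
import cv2,numpy as np
a=cv2.imread('pics/wm_1275.png');print(a.shape)
cv2.imwrite('pics/x1.png',a)"
```

```text
wm_1195.png
wm_1235.png
wm_1275.png
(585, 720, 3)
```

View pics/x1.png

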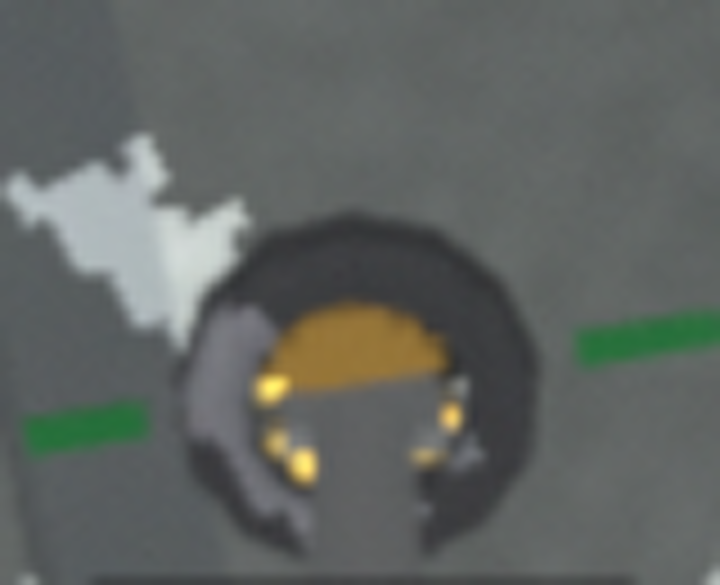

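jog_arm(rows=[{"dp":[0,0,-0.02],"rot":[0,0,-0.008],"gripper":0},{"dp":[0,0,-0.02],"rot":[0,0,-0.008],"gripper":0}])

```text
t: 13.0
tool_pos: [552.7, 241.2, 183.0]
eef_rot: [0.359, -0.608, 0.609, -0.361]
force: [1.0, -1.8, 5.4]
width: 29.2
```

```bash
python3 m.py
```

```text
13.15 M [-0.436 -0.489  0.085] [0.1   0.081 0.031 0.129] F [ 1.41 -1.67  5.64] yaw -28.75 j6 0.7871 eff6 0.079
```

jog_arm(rows=[{"dp":[0,0,-0.02],"rot":[0,0,-0.006],"gripper":0},{"dp":[0,0,-0.02],"rot":[0,0,-0.006],"gripper":0}])

```text
t: 13.4
tool_pos: [552.8, 241.2, 183.0]
eef_rot: [0.357, -0.609, 0.61, -0.359]
force: [1.9, -0.9, 6.1]
width: 28.9
```

```bash
python3 m.py
```

```text
13.55 M [-0.401 -0.503  0.083] [0.087 0.065 0.08  0.101] F [ 1.83 -1.13  5.38] yaw -29.1 j6 0.7931 eff6 0.081
```

jog_arm(rows=[{"dp":[0,0,-0.02],"rot":[0,0,-0.008],"gripper":0},{"dp":[0,0,-0.02],"rot":[0,0,-0.008],"gripper":0}])

```text
t: 13.8
tool_pos: [552.8, 241.2, 183.0]
eef_rot: [0.355, -0.61, 0.612, -0.357]
force: [1.8, -1.7, 5.8]
width: 29.5
```

```bash
python3 m.py
```

```text
13.95 M [-0.45  -0.47   0.106] [0.129 0.162 0.101 0.031] F [ 1.66 -1.64  5.49] yaw -29.56 j6 0.8011 eff6 0.092
```

jog_arm(rows=[{"dp":[0,0,-0.02],"rot":[0,0,-0.008],"gripper":0},{"dp":[0,0,-0.02],"rot":[0,0,-0.008],"gripper":0}])

```text
t: 14.2
tool_pos: [552.7, 241.2, 183.0]
eef_rot: [0.352, -0.612, 0.613, -0.354]
force: [1.6, -2.1, 6.4]
width: 29.5
```

```bash
python3 m.py; cp pics/wm_*.png /tmp; ls -t pics | head -1
```

```text
14.35 M [-0.443 -0.473  0.084] [0.038 0.116 0.12  0.063] F [ 1.78 -1.45  5.75] yaw -30.01 j6 0.809 eff6 0.103
wm_1435.png
```

View pics/wm_1435.png

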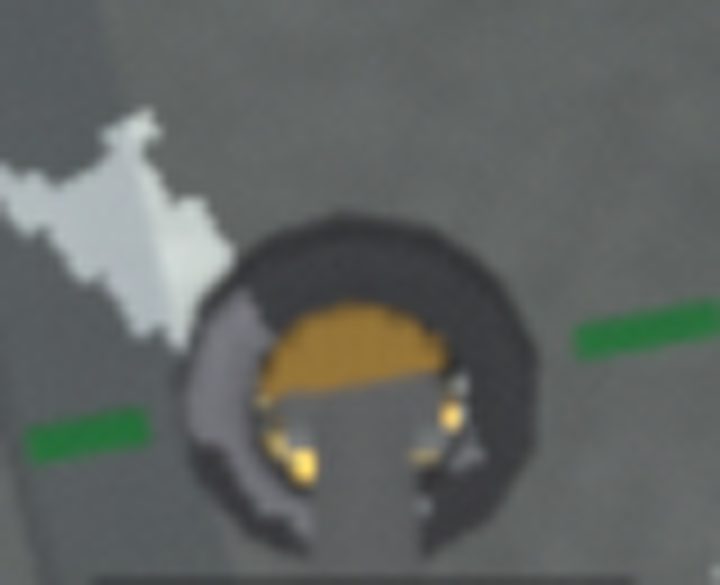

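jog_arm(rows=[{"dp":[0,0,0],"rot":[0,0,-0.008],"gripper":0},{"dp":[0,0,0],"rot":[0,0,-0.008],"gripper":0}])

```text
t: 14.6
tool_pos: [552.8, 241.2, 183.0]
eef_rot: [0.35, -0.613, 0.614, -0.352]
force: [2.2, -1.0, 5.4]
width: 29.9
```

```bash
python3 m.py
```

```text
14.75 M [-0.427 -0.472  0.097] [0.091 0.091 0.092 0.114] F [ 1.87 -1.4   5.21] yaw -30.47 j6 0.8171 eff6 0.114
```

jog_arm(rows=[{"dp":[0,0,0],"rot":[0,0,-0.008],"gripper":0},{"dp":[0,0,0],"rot":[0,0,-0.008],"gripper":0}])

```text
t: 15.0
tool_pos: [552.8, 241.2, 183.0]
eef_rot: [0.348, -0.615, 0.616, -0.35]
force: [2.0, -2.0, 6.3]
width: 28.7
```

```bash
python3 m.py
```

```text
15.15 M [-0.41  -0.456  0.114] [0.187 0.103 0.082 0.083] F [ 2.1  -1.66  5.59] yaw -30.93 j6 0.825 eff6 0.124
```

jog_arm(rows=[{"dp":[0,0,0],"rot":[0,0,-0.008],"gripper":0},{"dp":[0,0,0],"rot":[0,0,-0.014],"gripper":0},{"dp":[0,0,0],"rot":[0,0,-0.014],"gripper":0}])

```text
t: 15.5
tool_pos: [552.8, 241.2, 183.0]
eef_rot: [0.343, -0.617, 0.618, -0.345]
force: [1.9, -1.8, 5.7]
width: 29.4
```

```bash
python3 m.py
```

```text
15.65 M [-0.432 -0.462  0.132] [0.128 0.132 0.179 0.091] F [ 1.68 -1.81  5.75] yaw -31.73 j6 0.839 eff6 0.144
```

jog_arm(rows=[{"dp":[0,0,0],"rot":[0,0,-0.008],"gripper":0},{"dp":[0,0,0],"rot":[0,0,-0.008],"gripper":0}])

```text
t: 15.9
tool_pos: [552.8, 241.2, 183.0]
eef_rot: [0.341, -0.618, 0.62, -0.343]
force: [2.3, -2.0, 5.7]
width: 29.1
```

```bash
python3 m.py;python3 m.py; ls -t pics|head -1
```

```text
16.05 M [-0.453 -0.484  0.158] [0.115 0.183 0.217 0.116] F [ 1.99 -1.67  5.32] yaw -32.18 j6 0.847 eff6 0.154
16.25 M [-0.44  -0.486  0.162] [0.156 0.203 0.143 0.147] F [ 2.17 -1.75  5.57] yaw -32.18 j6 0.847 eff6 0.153
wm_1625.png
```

jog_arm(rows=[{"dp":[0,0,0],"rot":[0,0,0.05],"gripper":0},{"dp":[0,0,0],"rot":[0,0,0.1],"gripper":0},{"dp":[-0.3,0,0.3],"rot":[0,0,0.14],"gripper":0},{"dp":[-0.3,0,0.5],"rot":[0,0,0.14],"gripper":0}])

```text
t: 16.7
tool_pos: [552.1, 241.4, 183.1]
eef_rot: [0.383, -0.593, 0.594, -0.385]
force: [2.2, -1.2, 3.5]
width: 29.2
```

```bash
python3 m.py;ls -t pics|head -1
```

```text
16.85 M [-0.267 -0.645 -0.019] [-0.028 -0.026 -0.028  0.007] F [ 2.27 -1.21  3.96] yaw -24.29 j6 0.7103 eff6 -0.026
wm_1685.png
```

jog_arm(rows=[{"dp":[0,0,0.5],"rot":[0,0,-0.03],"gripper":0},{"dp":[0,0,2],"rot":[0,0,-0.03],"gripper":0},{"dp":[0,0,5],"rot":[0,0,-0.03],"gripper":0},{"dp":[0,0,10],"rot":[0,0,-0.03],"gripper":0},{"dp":[0,0,22],"rot":[0,0,-0.03],"gripper":0}])

```text
t: 17.4
tool_pos: [550.2, 241.2, 203.7]
eef_rot: [-0.376, 0.6, -0.599, 0.373]
force: [-0.3, -0.3, -1.4]
width: 28.9
```

jog_arm(rows=[{"dp":[0,0,10],"rot":[0,0,0],"gripper":0},{"dp":[0,0,10],"rot":[0,0,0],"gripper":0},{"dp":[0,0,10],"rot":[0,0,0],"gripper":0}])

```text
t: 17.7
tool_pos: [551.4, 241.5, 214.9]
eef_rot: [0.374, -0.6, 0.6, -0.375]
force: [0.2, 0.2, -3.0]
width: 29.2
```

```bash
python3 -c "
from h import *
st=ori();p,d=arm.capture('wrist'); np.savez('w13.npz',p=p,d=d,pos=st['tool_pos'],q=st['eef_rot']);save('w13z.png',p,7,(200,145,310,225));st=ori()"
```

```text
t 17.7 pos [551.4 241.5 214.9] x [-0.439 -0.898 -0.   ] y [ 7.e-04  1.e-04 -1.e+00] z [ 0.898 -0.439  0.001] yaw_z -26.06 j [ 0.29  0.5   1.33 -0.    1.32  0.74] F [ 0.16  0.23 -2.99] M [0.047 0.014 0.064] w 29.2
t 17.75 pos [551.2 241.4 214.4] x [-0.439 -0.898  0.   ] y [-2.e-04 -1.e-04 -1.e+00] z [ 0.898 -0.439 -0.   ] yaw_z -26.07 j [ 0.29  0.5   1.33 -0.    1.32  0.74] F [ 0.01 -0.09 -1.14] M [0.025 0.015 0.002] w 29.0
```

View pics/w13z.png

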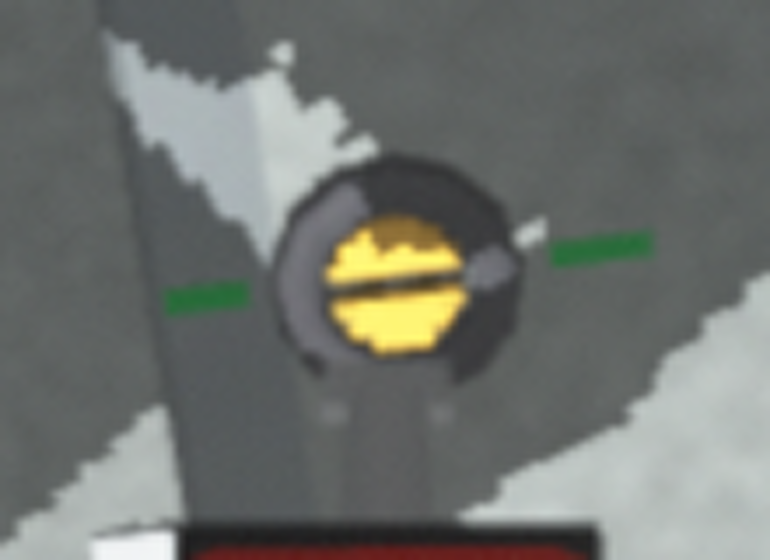

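jog_arm(rows=[{"dp":[0,0,35],"rot":[0,0,0],"gripper":0},{"dp":[-1,-30,65],"rot":[0,0,0.05],"gripper":0},{"dp":[-2,-70,85],"rot":[0,0,0.1],"gripper":0},{"dp":[-3,-115,90],"rot":[0,0,0.15],"gripper":0},{"dp":[-4,-160,90],"rot":[0,0,0.2],"gripper":0}])

```text
t: 18.25
tool_pos: [547.3, 80.1, 305.4]
eef_rot: [0.433, -0.558, 0.559, -0.434]
force: [1.1, -0.2, -1.3]
width: 29.5
```

jog_arm(rows=[{"dp":[-1,-45,0],"rot":[0,0,0.05],"gripper":0},{"dp":[-2,-92,0],"rot":[0,0,0.1],"gripper":0},{"dp":[-3,-139,0],"rot":[0,0,0.139],"gripper":0},{"dp":[-4,-186,0],"rot":[0,0,0.139],"gripper":0},{"dp":[-5,-230,0],"rot":[0,0,0.139],"gripper":0}])

```text
t: 18.75
tool_pos: [541.7, -150.6, 304.0]
eef_rot: [-0.47, 0.528, -0.528, 0.47]
force: [0.3, -0.0, -1.2]
width: 29.1
```

jog_arm(rows=[{"dp":[-1,-40,0],"rot":[0,0,0],"gripper":0},{"dp":[-2,-80,0],"rot":[0,0,0],"gripper":0},{"dp":[-2.5,-106,0],"rot":[0,0,0],"gripper":0},{"dp":[-2.5,-106,-30],"rot":[0,0,0],"gripper":0},{"dp":[-2.5,-106,-60],"rot":[0,0,0],"gripper":0}])

```text
t: 19.25
tool_pos: [539.7, -255.9, 243.6]
eef_rot: [0.47, -0.528, 0.529, -0.47]
force: [0.9, 0.8, -2.4]
width: 29.2
```

jog_arm(rows=[{"dp":[0,0,0],"rot":[0,0,0],"gripper":0},{"dp":[0,0,0],"rot":[0,0,0],"gripper":0},{"dp":[0,0,0],"rot":[0,0,0],"gripper":0},{"dp":[0,0,0],"rot":[0,0,0],"gripper":0}])

```text
t: 19.65
tool_pos: [540.6, -254.7, 246.3]
eef_rot: [0.47, -0.527, 0.529, -0.471]
force: [-0.2, -0.4, -0.9]
width: 28.7
```

```bash
python3 -c "
from h import *
st=ori();p,d=arm.capture('wrist'); np.savez('w14.npz',p=p,d=d,pos=st['tool_pos'],q=st['eef_rot']);save('w14z.png',p,7,(200,140,310,225))
s0=dict(tool_pos=np.array([539.4,-254.2,242.2]),eef_rot=R.from_matrix(np.array([[-.116,-.001,.993],[-.993,.0006,-.116],[0,-1,-0.]])).as_quat())
print(world('wrist',256.8,173.8,z=85,st=s0))"
```

```text
t 19.65 pos [ 540.6 -254.7  246.3] x [-0.115 -0.993  0.001] y [ 0.0027 -0.0017 -1.    ] z [ 0.993 -0.115  0.003] yaw_z -6.62 j [-0.57  0.47  1.29  0.    1.38 -0.45] F [-0.16 -0.41 -0.95] M [ 0.036  0.003 -0.038] w 28.7
[ 540.3441533  -254.65319909   85.        ]
```

View pics/w14z.png

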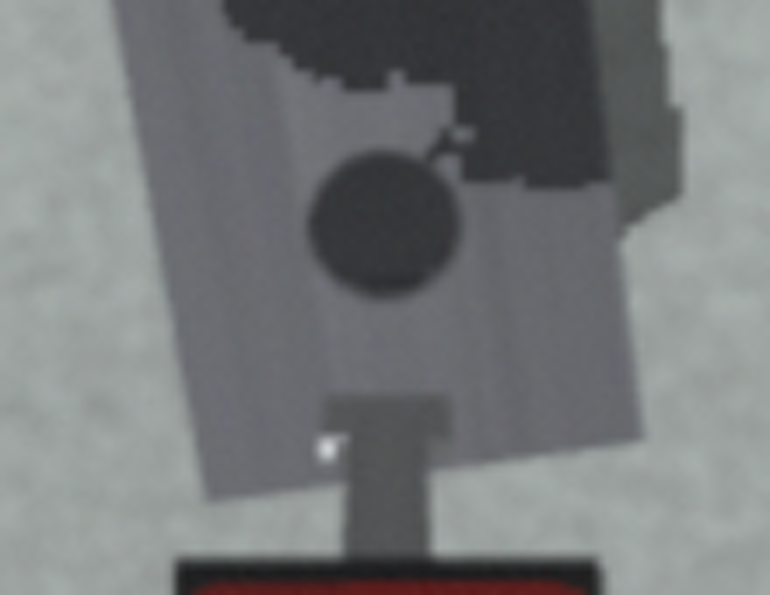

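jog_arm(rows=[{"dp":[0,0,-20],"rot":[0,0,0],"gripper":0},{"dp":[0,0,-50],"rot":[0,0,0],"gripper":0},{"dp":[0,0,-85],"rot":[0,0,0],"gripper":0},{"dp":[0,0,-115],"rot":[0,0,0],"gripper":0},{"dp":[0,0,-130],"rot":[0,0,0],"gripper":0}])

```text
t: 20.2
tool_pos: [539.1, -253.9, 112.4]
eef_rot: [-0.471, 0.529, -0.527, 0.47]
force: [-0.1, -0.4, -2.1]
width: 29.5
```

jog_arm(rows=[{"dp":[0,0,0],"rot":[0,0,0],"gripper":0},{"dp":[0,0,0],"rot":[0,0,0],"gripper":0},{"dp":[0,0,0],"rot":[0,0,0],"gripper":0}])

```text
t: 20.5
tool_pos: [540.9, -255.1, 116.3]
eef_rot: [0.47, -0.527, 0.529, -0.471]
force: [0.1, -0.5, -0.5]
width: 29.0
```

```bash
python3 -c "
from h import *
st=ori();p,d=arm.capture('side');save('s15.png',p,5,(260,170,380,290)); st=ori()"
```

```text
t 20.5 pos [ 540.9 -255.1  116.3] x [-0.116 -0.993  0.001] y [ 0.0029 -0.0018 -1.    ] z [ 0.993 -0.116  0.003] yaw_z -6.64 j [-0.57  0.58  1.47  0.    1.09 -0.45] F [ 0.06 -0.48 -0.47] M [-0.001  0.004 -0.011] w 29.0
t 20.55 pos [ 540.8 -255.   116.2] x [-0.116 -0.993  0.001] y [ 0.0027 -0.0017 -1.    ] z [ 0.993 -0.116  0.003] yaw_z -6.64 j [-0.57  0.58  1.47  0.    1.09 -0.45] F [-0.81 -0.35 -1.45] M [-0.016  0.034  0.059] w 29.1
```

View pics/s15.png

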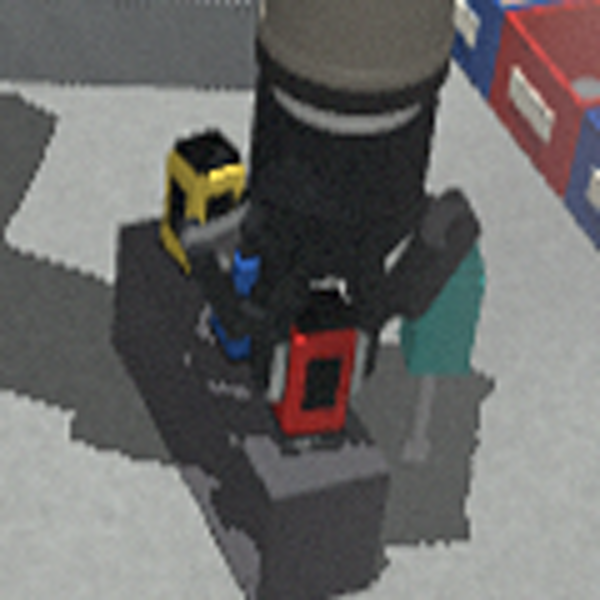

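Shaft is in the hole, no contact. Lower the remaining ~10 mm gently.

jog_arm(rows=[{"dp":[0,0,-2],"rot":[0,0,0],"gripper":0},{"dp":[0,0,-4],"rot":[0,0,0],"gripper":0},{"dp":[0,0,-6],"rot":[0,0,0],"gripper":0},{"dp":[0,0,-8],"rot":[0,0,0],"gripper":0},{"dp":[0,0,-8],"rot":[0,0,0],"gripper":0}])

```text
t: 21.05
tool_pos: [539.7, -254.4, 106.0]
eef_rot: [-0.47, 0.528, -0.528, 0.47]
force: [-0.2, 0.0, -0.6]
width: 29.0
```

jog_arm(rows=[{"dp":[0,0,-0.8],"rot":[0,0,0],"gripper":0},{"dp":[0,0,-1.6],"rot":[0,0,0],"gripper":0},{"dp":[0,0,-1.6],"rot":[0,0,0],"gripper":0}])

```text
t: 21.35
tool_pos: [539.9, -254.6, 105.4]
eef_rot: [0.47, -0.528, 0.528, -0.47]
force: [-2.0, 1.8, 3.6]
width: 29.3
```

jog_arm(rows=[{"dp":[0,0,0],"rot":[0,0,0],"gripper":38},{"dp":[0,0,0],"rot":[0,0,0],"gripper":45},{"dp":[0,0,0],"rot":[0,0,0],"gripper":60},{"dp":[0,0,0],"rot":[0,0,0],"gripper":60},{"dp":[0,0,0],"rot":[0,0,0],"gripper":60}])

```text
t: 21.85
tool_pos: [539.9, -254.6, 104.8]
eef_rot: [0.47, -0.528, 0.528, -0.47]
force: [-0.1, 0.7, -0.3]
width: 51.7
```

```bash
python3 -c "
from h import *
st=ori();p,d=arm.capture('wrist');save('w16.png',p,1.5); st=ori()"
```

```text
t 21.85 pos [ 539.9 -254.6  104.8] x [-0.116 -0.993  0.   ] y [ 1.e-04 -1.e-04 -1.e+00] z [ 0.993 -0.116  0.   ] yaw_z -6.64 j [-0.57  0.59  1.48  0.    1.06 -0.45] F [-0.08  0.66 -0.25] M [ 0.01  -0.003 -0.062] w 51.7
t 21.9 pos [ 539.9 -254.5  104.8] x [-0.116 -0.993  0.   ] y [ 0. -0. -1.] z [ 0.993 -0.116  0.   ] yaw_z -6.64 j [-0.57  0.59  1.48  0.    1.06 -0.45] F [ 0.19 -0.55 -0.08] M [-0.03   0.043 -0.022] w 51.2
```

View pics/w16.png

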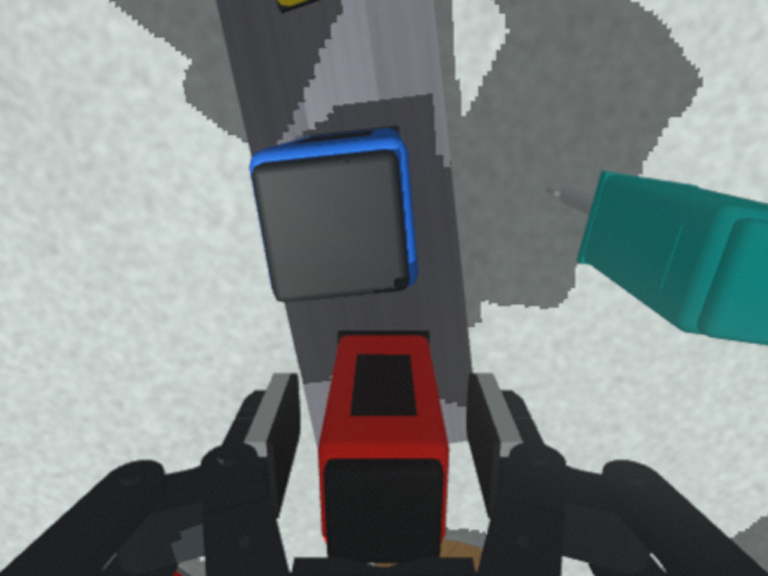

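Fingers are clear on both sides, and the handle stands upright. Retreat straight up, then swing away to check the scene.

jog_arm(rows=[{"dp":[0,0,20],"rot":[0,0,0],"gripper":60},{"dp":[0,0,60],"rot":[0,0,0],"gripper":60},{"dp":[0,0,105],"rot":[0,0,0],"gripper":60},{"dp":[0,0,150],"rot":[0,0,0],"gripper":60},{"dp":[0,0,160],"rot":[0,0,0],"gripper":60}])

```text
t: 22.4
tool_pos: [541.6, -255.6, 271.0]
eef_rot: [0.469, -0.525, 0.532, -0.471]
force: [-0.5, 0.1, 0.4]
width: 51.0
```

jog_arm(rows=[{"dp":[-50,30,10],"rot":[0,0,0],"gripper":60},{"dp":[-90,60,20],"rot":[0,0,0],"gripper":60},{"dp":[-120,80,20],"rot":[0,0,0],"gripper":60},{"dp":[-120,80,20],"rot":[0,0,0],"gripper":60},{"dp":[-120,80,20],"rot":[0,0,0],"gripper":60}])

```text
t: 22.9
tool_pos: [419.6, -174.3, 285.1]
eef_rot: [0.47, -0.528, 0.528, -0.47]
force: [-0.1, -0.2, 0.3]
width: 51.1
```

```bash
python3 -c "
from h import *
st=ori()
p,d=arm.capture('side');save('s17.png',p,1.5);save('s17z.png',p,6,(265,190,375,290))
p,d=arm.capture('top');save('t17.png',p,1.5);save('t17z.png',p,7,(165,145,205,180))"
```

```text
t 22.9 pos [ 419.6 -174.3  285.1] x [-0.115 -0.993  0.001] y [ 1.e-03 -6.e-04 -1.e+00] z [ 0.993 -0.115  0.001] yaw_z -6.63 j [-0.56  0.17  1.61  0.    1.36 -0.45] F [-0.15 -0.19  0.32] M [ 0.024 -0.072  0.004] w 51.1
```

View pics/s17.png

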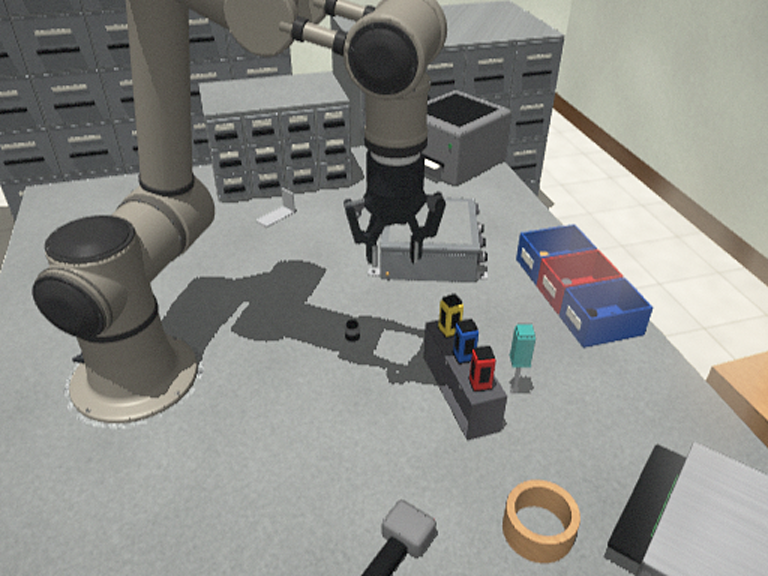

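View pics/s17z.png

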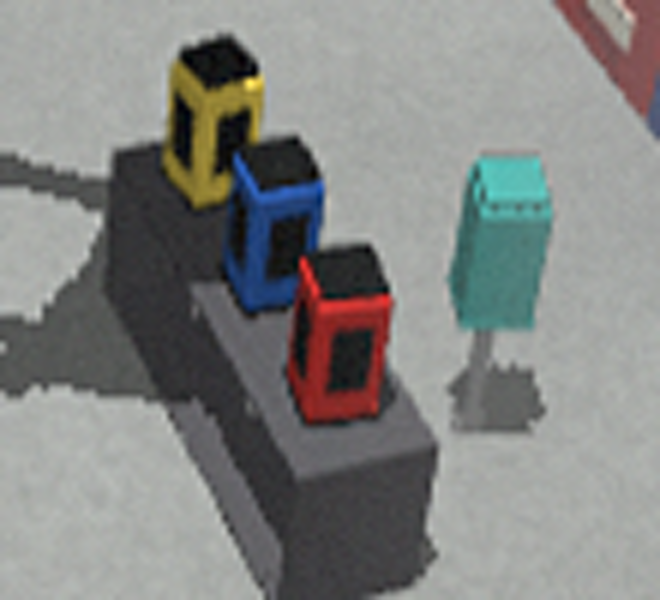

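View pics/t17.png

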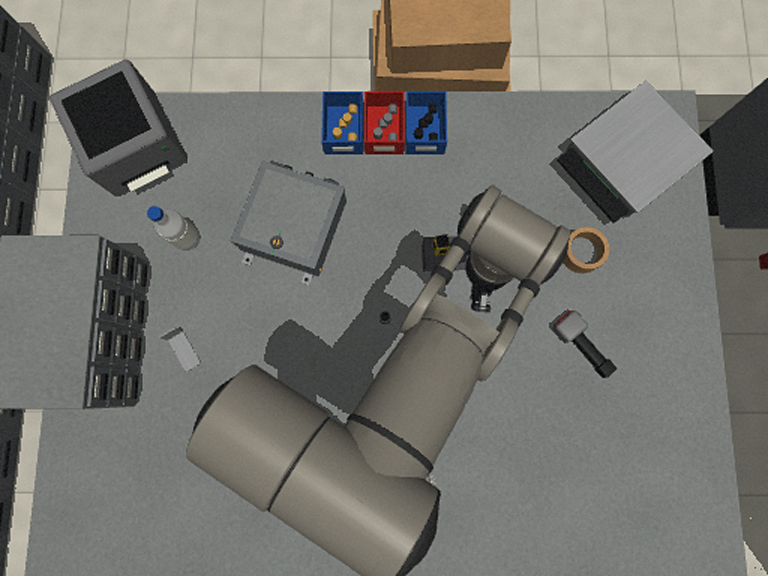

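View pics/t17z.png

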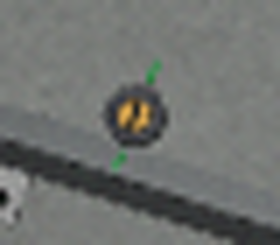

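```bash
python3 -c "
from station import arm
print(arm.finish_job())"
```

```text
the job is handed in; nothing more can be done
None
```

The cam lock is turned to its stop, and the red screwdriver is back in the hole it came from. I handed the job in at about 23 s; no verdict was reported.

**Lock:** I set the blade in the slot and kept about 5 to 7 N on it, following the door down. The lock was already about 16° round when I first saw it, not fully open. Turning took about 0.09 N m, and I stopped about 0.075 N m above that.

**Driver:** I hung it back at contact, let go and moved the arm clear.

**Last checks:**
- The slot lines up with the green marks in both the wrist and top pictures.
- The red driver looks the same in the side view as before I took it. The other two drivers and the turquoise look-alike have not moved.
- In the side and top views, nothing else appears moved.

**Disagreements:** The running torque near the end read 0.08 to 0.09 N m, against the stated 0.11. I therefore judged firmness by the rise above that reading, not the absolute value. About 2 N of sideways force built up during the turn. When I unwound the blade to free it, it showed about 0.03 N m in reverse, well below what would turn the lock.

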